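# Tooling change at the leak-test bench

## Robot

A 6-joint arm with a two-finger parallel gripper is mounted at the origin on the work surface. World frame = base frame: x ahead of the robot, y to its left, z up, the work surface at z = 0. Lengths are in m, angles in rad, forces in N, time in s.
With the tool pointing down it reaches from about 0.25 to 0.775 m from the base axis. Payload 4 kg.
Tool frame: the origin (TCP) lies at the very end of the fingers, on their centre line; the grasp point (between the pads) lies robot.grasp_offset behind it (robot.grasp_offset is the distance from the TCP to the grasp point, in m); z points along the fingers, y is the line along which they close (so a half turn about z gives the same grasp; the last joint's range is limited). The gripper opens to 85 mm and grips with 20 to 120 N. Pads are 22 mm wide; open, the fingers measure 114 mm over their backs; the gripper's body (76 mm by 85 mm) begins 54 mm behind the grasp point. The pads swing forward as they close: fully open they stand 13 mm farther back than shut.
Start: joints at [-1.416, 0.087, 1.371, -0, 1.684, -0.103], TCP at [0.14, -0.532, 0.231] pointing down, gripper open.
Joint ranges: [-3.1, 3.1], [-0.76, 2.03], [0.27, 2.55], [-1.08, 4.22], [0.17, 2.65], [-2.57, 2.57]. Speed limits (rad/s): [2.79, 2.79, 3.14, 3.14, 3.14, 3.14].

## Interface

Orientations are given as a unit quaternion [x, y, z, w].
In Python, from rig import telemetry, grab_frame, job, regions_of, robot gives the robot as it stands. The module is installed in compiled form; this text tells all that it offers.
- The arm moves only by the tool play_rows, never from a script. Its argument "motion" is a list of rows, each a list of 5 numbers: the shift along the tool's x, y, z in units of 5 cm (1.0 is 5 cm), then the turn about the tool's z in units of 180 degrees (1.0 is 180 degrees), then the opening, from -1 (shut) to 1 (fully open). A call has 1 to 12 rows; each row shifts and turns the commanded pose from where the row before left it, along the tool's axes as they then stand; what a row does not reach is not made up. A row lasts 1/10 s, in which the tool goes at most 50 mm and 8.59 degrees, less where a joint would pass 70% of its speed; a pose out of reach is approached as far as the arm can. A call with a number of a shift or a turn outside -1 to 1 is refused whole. A call with a gripper value outside its range is refused whole. The fingers move at their own pace and stop on an object; "squeeze" is the grip in N (left out, the last holds). Time passes only in rows, so rows that do not move let the fingers close. It gives the time, the measured TCP pose, the force, the opening and the grip force at its end, in the units of the state.
- telemetry.read_state(): the state, without advancing time (a new reading comes with each control period).
- grab_frame(name): name is "side" or "top" or "wrist"; returns a dict with "frame" (420x560x3 uint8, red, green, blue), "K" (3x3 intrinsics, pixels), "k1" (the pictures are not rectified: a ray, as slopes to the right and down, at radius r is drawn at 1 + k1 r^2 times it, then the intrinsics apply), "eye" and "attitude" of the camera in the world; the wrist camera has in their place "tool_from_camera" (4x4, takes a point from camera to tool coordinates, whose origin is the TCP and whose axes are the flange's). Camera axes: x right, y down, z forward; pixel columns grow to the right and rows downward; lengths in m; the calibration is good to about 2 mm. A picture is of the moment at which its call begins: read the wrist's pose just before it. There is no depth.
- job.hand_in(): hands the job in; it is judged then, once.
Trained networks look in the newest picture that a camera, given by its name, has taken for a name from the list of things; names that differ only in an ending like _2 or _b are one class to them, and where a whole thing is asked for, a point or a joint stands for the part that bears it (a point fixed in the world has none). Each returns a list of dicts, best first, with "confidence" (0 to 1); they miss things now and then, are a little off and sometimes report something else, mostly with a low value. They report only what shows in the picture. A call takes as long as a camera call. They do not tell look-alikes from the thing itself.
- regions_of(camera, thing): "region" (420x560 bool, what is visible of it) and "rect" ([left, top, right, bottom] in pixels, round what is visible of it).
The state is a dict: "time_s": time; "qpos": joint angles; "qvel": joint speeds; "joint_efforts": joint torques, N m; "tcp_pos": TCP position; "ee_rot": TCP orientation; "force": force on the tool from outside, world axes, zero at the start; "ft_torque": the same for the moment, N m; "grip_width": opening from 0.0 (shut) to 1.0 (fully open); "grip_force": force on a finger pad.
Only numpy, scipy, OpenCV 4.12 (cv2) and the standard library are available. Lean on these libraries where they do the work, as an engineer would, in place of code of your own. Each camera call takes 0.05 s, during which the arm holds its last target. There are 200 camera calls.

## Task

Set up the leak-test bench for the next product: push the tooling tote along its roller track fully home into the bay, hang every sealing cover that is in it by its handle on the rack, one on each double hook, and then push the empty tote back along the rollers to the outer end stop, keeping it on the rollers throughout. Also slide the nest plate flat across the bench, without lifting it, into its dock, so that it sits square and hard up against both rear stops and the side stop. Do not disturb the bottle, the blue parts bin or the screwdriver.

Things in the scene. Friction and masses are not known exactly. Their poses are not given: they have to be found in the camera images.
- track: roller track fixed to the bench, 168 (x) by 390 (y) mm: nine free-running grey rollers (axes along x, tops 42 mm above the bench; a loaded tote needs about 2 N) between aluminium side rails 55 mm high. Origin on the bench under its middle. The bay is the +y end: steel stop 84 mm high, inner face y = +183, thin side cheeks 82 mm high. Outer end (-y): dark stop 60 mm high, inner face y = -183 mm
- tote_home (a point): where the tote's origin lies when the tote is fully home in the bay, touching the bay's end stop; axes as the track's
- tote_out (a point): where the tote's origin lies when the tote touches the outer end stop, 150 mm from home; axes as the track's
- tote: grey open tote, 132 (x) by 216 (y) by 44 mm high, walls and floor 4 mm, 0.5 kg empty, on the rollers with 6 mm play to each side rail; its axes are the track's. Origin: centre of its underside. At the start at least 45 mm are free between it and the outer stop. The covers stand in it, in up to three places 66 mm apart along y
- cover1: sealing cover, may be absent; all are alike. Aluminium plate with rubber underside, 56 (x) by 100 (y) by 12 mm, 0.3 kg, with a rigid black bow handle: square bar 10 x 10 mm, 96 mm long along y, its axis 70 mm above the underside, legs at y = +-43 mm; opening under the bar 76 wide, 53 mm high. Origin: centre of its underside. At first upright in the tote, bar along the tote's x, above its rim
- cover2: sealing cover, may be absent; all are alike. Aluminium plate with rubber underside, 56 (x) by 100 (y) by 12 mm, 0.3 kg, with a rigid black bow handle: square bar 10 x 10 mm, 96 mm long along y, its axis 70 mm above the underside, legs at y = +-43 mm; opening under the bar 76 wide, 53 mm high. Origin: centre of its underside. At first upright in the tote, bar along the tote's x, above its rim
- cover3: sealing cover, may be absent; all are alike. Aluminium plate with rubber underside, 56 (x) by 100 (y) by 12 mm, 0.3 kg, with a rigid black bow handle: square bar 10 x 10 mm, 96 mm long along y, its axis 70 mm above the underside, legs at y = +-43 mm; opening under the bar 76 wide, 53 mm high. Origin: centre of its underside. At first upright in the tote, bar along the tote's x, above its rim
- rack: tool rack fixed to the bench: rail 420 mm long (y), front face at x = 0, 146 to 186 mm above the bench, on two posts behind. At y = -125, 0, +125 mm three double hooks point to -x (to the robot): two steel prongs 8 mm thick at +-24 mm in y (40 mm clear), level from the rail to x = -74 mm, then turned up to tips at x = -90 mm, tops 184 mm high. Origin: bench under the rail's front
- hook1 (a point): double hook 1 (at y = -125 mm on the rack): the point where the middle of a hung cover's bar axis lies when the bar rests across both prongs at mid length, 42 mm in front of the rail, 175 mm above the bench (prong axes 9 mm lower, prong tips' tops 9 mm higher); axes as the rack's
- hook2 (a point): double hook 2 (at y = 0 mm on the rack): the point where the middle of a hung cover's bar axis lies when the bar rests across both prongs at mid length, 42 mm in front of the rail, 175 mm above the bench (prong axes 9 mm lower, prong tips' tops 9 mm higher); axes as the rack's
- hook3 (a point): double hook 3 (at y = 125 mm on the rack): the point where the middle of a hung cover's bar axis lies when the bar rests across both prongs at mid length, 42 mm in front of the rail, 175 mm above the bench (prong axes 9 mm lower, prong tips' tops 9 mm higher); axes as the rack's
- nest: nest plate lying on the bench: aluminium plate 90 (x) by 120 (y) by 12 mm, 0.6 kg, with a black product-shaped pad on its middle, 36 (x) by 60 (y) mm, top 48 mm above the underside, by which it can be dragged; low steel locators with brass pins at the pad's y ends. Origin: centre of its underside. Either end may point forward
- dock: dock of the nest: dark ground plate flush with the bench and three fixed steel stop blocks 22 mm high: two rear stops on the +x side (faces at x = +45 mm, at y = +-38 mm) and a side stop on the +y side (face at y = +60 mm); open to -x and -y. Origin on the bench: a docked nest has its origin here and its axes parallel to these
- spray: bystander: white plastic bottle, 54 mm diameter, 130 mm high, standing; origin at the centre of its underside
- partsbin: bystander: blue open parts bin 100 x 150 x 60 mm; origin at the centre of its underside
- driver: bystander: screwdriver 180 mm long lying on the bench; origin under it, axis along its x
There are look-alikes about, which are no part of the job. Leave any green or pink look-alike of the nest alone.

How it is judged:
On the way, in this order (a step that is already met when the one before it is completed fails the run):
1. the tote is fully home in the bay (y of tote in the frame of tote_home between -0.01 and 0.01 m and z of tote in the frame of tote_home between -0.006 and 0.008 m), for 0.2 s.
2. every cover hangs by its handle on a double hook (((x of cover1 in the frame of hook1 between -0.036 and 0.036 m and y of cover1 in the frame of hook1 between -0.02 and 0.02 m and z of cover1 in the frame of hook1 between -0.078 and -0.062 m) or (x of cover1 in the frame of hook2 between -0.036 and 0.036 m and y of cover1 in the frame of hook2 between -0.02 and 0.02 m and z of cover1 in the frame of hook2 between -0.078 and -0.062 m) or (x of cover1 in the frame of hook3 between -0.036 and 0.036 m and y of cover1 in the frame of hook3 between -0.02 and 0.02 m and z of cover1 in the frame of hook3 between -0.078 and -0.062 m)) and ((x of cover2 in the frame of hook1 between -0.036 and 0.036 m and y of cover2 in the frame of hook1 between -0.02 and 0.02 m and z of cover2 in the frame of hook1 between -0.078 and -0.062 m) or (x of cover2 in the frame of hook2 between -0.036 and 0.036 m and y of cover2 in the frame of hook2 between -0.02 and 0.02 m and z of cover2 in the frame of hook2 between -0.078 and -0.062 m) or (x of cover2 in the frame of hook3 between -0.036 and 0.036 m and y of cover2 in the frame of hook3 between -0.02 and 0.02 m and z of cover2 in the frame of hook3 between -0.078 and -0.062 m)) and ((x of cover3 in the frame of hook1 between -0.036 and 0.036 m and y of cover3 in the frame of hook1 between -0.02 and 0.02 m and z of cover3 in the frame of hook1 between -0.078 and -0.062 m) or (x of cover3 in the frame of hook2 between -0.036 and 0.036 m and y of cover3 in the frame of hook2 between -0.02 and 0.02 m and z of cover3 in the frame of hook2 between -0.078 and -0.062 m) or (x of cover3 in the frame of hook3 between -0.036 and 0.036 m and y of cover3 in the frame of hook3 between -0.02 and 0.02 m and z of cover3 in the frame of hook3 between -0.078 and -0.062 m))), for 0.2 s.
3. the tote is back at the outer end stop (y of tote in the frame of tote_out between -0.012 and 0.012 m and z of tote in the frame of tote_out between -0.006 and 0.008 m), for 0.2 s.
At the end, for the whole second after the job is handed in: Every cover hangs by its handle bar on its own double hook, at rest; the tote stands on the rollers within 12 mm of the outer end stop; the nest plate lies in the dock within 6 mm of both rear stops and the side stop and square within about 3 degrees (all of step 2 and all of step 3 and linear speed of each of cover1, cover2, cover3 below 0.05 m/s and x of nest in the frame of dock between -0.006 and 0.006 m and y of nest in the frame of dock between -0.006 and 0.006 m and angle between the x axis of nest and the x axis of dock, either way round below 0.06 rad and linear speed of nest below 0.02 m/s); the robot touches nothing.
It fails at once if the white plastic bottle is moved more than 30 mm (distance of spray from where it was at the start of the episode above 0.03 m).
It fails at once if the blue parts bin is moved more than 30 mm (distance of partsbin from where it was at the start of the episode above 0.03 m).
It fails at once if the screwdriver is moved more than 30 mm (distance of driver from where it was at the start of the episode above 0.03 m).
It fails at once if the nest plate is lifted more than 20 mm off the bench (height (world z) of nest above 0.02 m).
It fails at once if the tote is lifted more than 20 mm off the rollers (z of tote in the frame of track above 0.062 m).
Of cover1, cover2, cover3 only 2 to 3 are there at a start; the rules pass over those that are not, and their reading is None.
At some moment in a run one of nest may be knocked a few centimetres aside while the robot is not near it.
It also fails if it takes over 208 s, if anything falls off the work surface, if the arm or the gripper's body presses on something with over 40 N, if the wrist force passes 120 N, or if a joint passes its speed limit or range.

## Working session

There is one attempt and no reset: what is moved stays moved. The work goes in short steps, Python scripts to look and compute and a tool call to move; the robot and the scene stay as the last step left them, time stands still between calls to the robot, and variables do not carry over. Pictures are saved under pics/ and viewed, at most 14 in all, crops included, and the job is handed in when it is done.

Besides the shell and the picture viewer there is one more tool, called after "Request:" as name(argument=value, ...), one argument or row to a line, values as JSON. play_rows: Moves the arm, as the interface text tells. Shifts and turns lie within -1 to 1; 1 stands for 5 cm of shift or 180 degrees of turn. Its arguments: {"type":"object","properties":{"motion":{"type":"array"},"squeeze":{"type":"number"}},"required":["motion"]}

```bash
mkdir -p pics
cat > h.py <<'E'
import numpy as np, cv2
from rig import telemetry, grab_frame, job, regions_of, robot
from scipy.spatial.transform import Rotation as R
def rot(a):
    a=np.array(a,float)
    return a if a.shape==(3,3) else R.from_quat(a).as_matrix()
def cam(name):
    s=telemetry.read_state(); f=grab_frame(name)
    if name=="wrist":
        T=np.eye(4);T[:3,:3]=rot(s["ee_rot"]);T[:3,3]=s["tcp_pos"]
        M=T@np.array(f["tool_from_camera"]); f["R"],f["e"]=M[:3,:3],M[:3,3]
    else: f["R"],f["e"]=rot(f["attitude"]),np.array(f["eye"])
    return f
def save(f,n): cv2.imwrite("pics/"+n,f["frame"][:,:,::-1])
def pt(f,u,v,z):
    "world point at height z seen at pixel"
    K=np.array(f["K"]);k=f["k1"]
    d=cv2.undistortPoints(np.array([[[u,v]]],float),K,np.array([k,0,0,0,0.]))[0,0]
    r=f["R"]@np.array([d[0],d[1],1]); t=(z-f["e"][2])/r[2]
    return f["e"]+t*r
def proj(f,P):
    P=np.atleast_2d(np.array(P,float)); Rm=f["R"].T
    return cv2.projectPoints(P,cv2.Rodrigues(Rm)[0],-Rm@f["e"],np.array(f["K"]),np.array([f["k1"],0,0,0,0.]))[0][:,0]
E
python3 - <<'E'
from h import *
print(telemetry.read_state(), robot.grasp_offset)
for c in("top","side","wrist"):
    f=cam(c);save(f,c+"0.png");print(c,f["K"],f["k1"],f["e"],f["R"].round(3).tolist())
    if c!="wrist":
      for t in("track","tote","cover1","rack","nest","dock","spray","partsbin","driver"):
        print(t,[(round(r["confidence"],2),[int(x) for x in r["rect"]]) for r in regions_of(c,t)][:5])
E
```

```text
{'time_s': 0.0, 'qpos': array([-1.41611734e+00,  8.79732488e-02,  1.37229635e+00,  1.35907881e-05,
        1.68360529e+00, -1.03079711e-01]), 'qvel': array([ 6.02246562e-04, -1.41774997e-03,  9.59861211e-04, -6.66018661e-04,
        1.89363398e-03, -8.66114513e-05]), 'joint_efforts': array([ 3.56189194e-04, -3.51871884e+01, -3.13268352e+01, -9.41619305e-05,
        1.09218032e-02,  2.38574579e-06]), 'tcp_pos': array([ 0.14013406, -0.53131941,  0.23010781]), 'ee_rot': array([ 9.91705803e-01,  1.28523533e-01, -2.26862459e-05, -1.14090870e-03]), 'force': array([0.23963443, 0.23861303, 0.09982312]), 'ft_torque': array([-0.08915077,  0.0118534 , -0.00036084]), 'grip_force': 0.0, 'grip_width': 0.9998170264665388} 0.0187
top [[510.95832993   0.         282.30853023]
 [  0.         510.95832993 209.72650303]
 [  0.           0.           1.        ]] 0.060239916724953844 [0.17850053 0.02148857 1.58713086] [[-0.025, -0.983, 0.184], [-1.0, 0.026, 0.003], [-0.008, -0.184, -0.983]]
track [(0.82, [298, 171, 432, 235])]
tote [(0.96, [337, 176, 410, 219])]
cover1 [(0.93, [361, 182, 380, 216]), (0.7
[... 861 characters left out ...]
)]
rack [(0.72, [301, 128, 385, 242]), (0.66, [377, 272, 403, 320]), (0.55, [258, 210, 299, 240])]
nest [(0.8, [258, 210, 299, 240]), (0.74, [189, 196, 209, 218]), (0.67, [214, 161, 250, 183]), (0.57, [262, 232, 354, 379])]
dock [(0.74, [233, 185, 274, 217])]
spray [(0.67, [355, 238, 404, 298]), (0.64, [379, 273, 402, 320])]
partsbin [(0.63, [354, 239, 406, 294]), (0.21, [305, 133, 382, 241])]
driver [(0.63, [384, 326, 398, 393])]
wrist [[338.76189962   0.         276.56859249]
 [  0.         338.76189962 212.28400868]
 [  0.           0.           1.        ]] 0.010853881231576611 [ 0.21184325 -0.51234646  0.37547365] [[0.256, -0.925, -0.282], [-0.967, -0.245, -0.075], [0.0, 0.292, -0.956]]
```

View pics/top0.png

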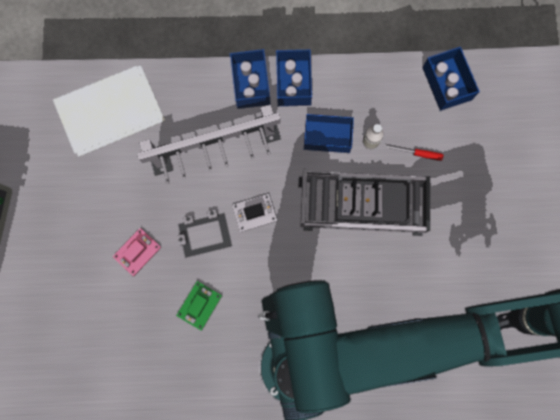

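View pics/side0.png

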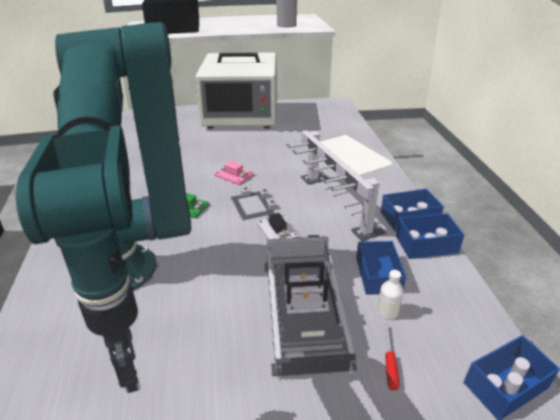

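The top view shows the track at about (367,203) with two covers in the tote, the nest at (255,212), the dock at (205,232) and the rack at (210,135). The green and pink look-alikes are at (200,305) and (137,252). The bay is the left end, which is +y. Next I'll enlarge for precise corners.

Run:
```python
import cv2
im=cv2.imread("pics/top0.png")
cv2.imwrite("pics/c1.png",cv2.resize(im[160:245,290:440],None,fx=5.3,fy=5.3,interpolation=cv2.INTER_CUBIC))
cv2.imwrite("pics/c2.png",cv2.resize(im[100:265,130:290],None,fx=3.6,fy=3.6,interpolation=cv2.INTER_CUBIC))
```

```text
(no output)
```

View pics/c1.png

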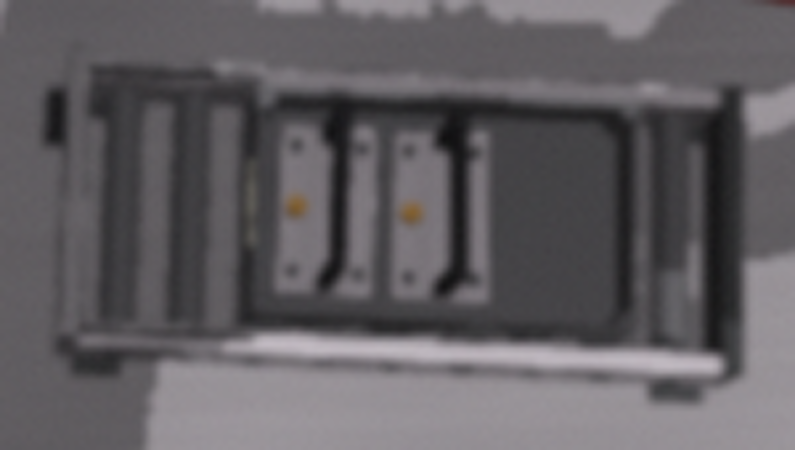

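View pics/c2.png

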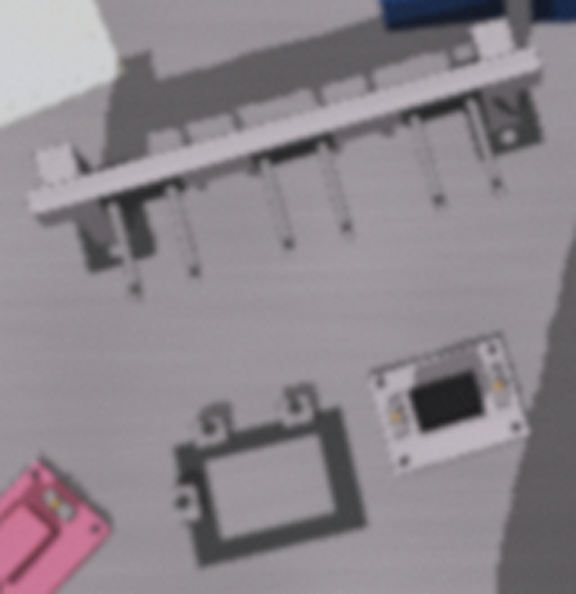

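Run:
```python
from h import *
f=cam("top")
def c1(u,v,z): return pt(f,290+u/5.3,160+v/5.3,z)
def c2(u,v,z): return pt(f,130+u/3.6,100+v/3.6,z)
for n,p in dict(rail_nl=c1(75,345,.055),rail_nr=c1(722,370,.055),rail_fr=c1(722,98,.055),stopTL=c1(75,65,.084),stopBL=c1(68,340,.084),outT=c1(740,90,.06),outB=c1(740,375,.06),
 b1a=c1(343,265,.121),b1b=c1(345,105,.121),b2a=c1(459,268,.121),b2b=c1(461,108,.121),tRim=c1(640,200,.086),tRimL=c1(250,205,.086),
 railA=c2(35,208,.186),railB=c2(540,65,.186)).items(): print(n,p.round(3))
hk=[c2(*q,.184) for q in((137,292),(195,272),(288,244),(347,229),(438,202),(496,187))]
for h in hk: print("tip",h.round(3))
n=[c2(*q,.012) for q in((370,372),(500,333),(529,430),(400,474))];
for h in n: print("nest",h.round(3))
print(np.mean(n,0), c2(448,402,.048))
for h in [c2(*q,.0) for q in((178,447),(335,408),(366,522),(200,566))]: print("dock",h.round(3))
for h in [c2(*q,.022) for q in((212,428),(296,407),(183,503))]: print("stop",h.round(3))
```

```text
rail_nl [ 0.416 -0.038  0.055]
rail_nr [ 0.392 -0.405  0.055]
rail_fr [ 0.551 -0.417  0.055]
stopTL [ 0.574 -0.043  0.084]
stopBL [ 0.415 -0.034  0.084]
outT [ 0.554 -0.426  0.06 ]
outB [ 0.389 -0.413  0.06 ]
b1a [ 0.447 -0.184  0.121]
b1b [ 0.537 -0.19   0.121]
b2a [ 0.443 -0.248  0.121]
b2b [ 0.533 -0.254  0.121]
tRim [ 0.486 -0.358  0.086]
tRimL [ 0.489 -0.139  0.086]
railA [0.601 0.426 0.186]
railB [0.71  0.026 0.186]
tip [0.532 0.346 0.184]
tip [0.547 0.301 0.184]
tip [0.568 0.228 0.184]
tip [0.579 0.182 0.184]
tip [0.599 0.109 0.184]
tip [0.61  0.063 0.184]
nest [0.498 0.182 0.012]
nest [0.53  0.068 0.012]
nest [0.443 0.044 0.012]
nest [0.407 0.157 0.012]
[0.46954253 0.1125691  0.012     ] [0.4628915  0.11203715 0.048     ]
dock [0.438 0.351 0.   ]
dock [0.469 0.214 0.   ]
dock [0.368 0.187 0.   ]
dock [0.334 0.331 0.   ]
stop [0.45  0.317 0.022]
stop [0.467 0.245 0.022]
stop [0.386 0.341 0.022]
```

Request:
play_rows(
  motion=[
    [0.76, -0.44, -0.16, 0, -1],
    [0.76, -0.44, -0.16, 0, -1],
    [0.76, -0.44, -0.16, 0, -1],
    [0.76, -0.44, -0.16, 0, -1],
    [0.76, -0.44, -0.16, 0, -1],
    [0.76, -0.44, -0.16, 0, -1],
    [0.76, -0.44, -0.16, 0, -1],
    [0.76, -0.44, -0.16, 0, -1],
    [0.76, -0.44, -0.16, 0, -1],
    [0, 0, 0, -0.045, -1],
    [0, 0, 0, -0.045, -1],
    [0, 0, 0, -0.045, -1],
  ],
)

```text
time_s: 2.3
tcp_pos: [0.4209, -0.2526, 0.3034]
ee_rot: [0.941, 0.338, 0.0, 0.0]
force: [-0.5, -0.2, -0.2]
grip_width: -0.0
grip_force: 0.0
```

Request:
play_rows(
  motion=[
    [0, 0, 0, -0.045, -1],
    [0, 0, 0, -0.045, -1],
    [0, 0, 0, -0.045, -1],
    [0, 0, 0, -0.045, -1],
    [0, 0, 0, -0.045, -1],
    [0, 0, 0, -0.045, -1],
    [0, 0, 0, 0, -1],
  ],
)

```text
time_s: 3.0
tcp_pos: [0.4204, -0.2532, 0.3034]
ee_rot: [0.721, 0.692, -0.0, 0.0]
force: [0.4, 0.2, -1.1]
grip_width: 0.003
grip_force: 0.0
```

```bash
cat >> h.py <<'E'
def psi(s=None):
    s=s or telemetry.read_state(); x=rot(s["ee_rot"])[:,0]; return np.arctan2(x[1],x[0])
def go(p,yaw=None):
    "tool-axis totals, in move units, to reach TCP p and tool-x yaw"
    s=telemetry.read_state(); d=rot(s["ee_rot"]).T@(np.array(p)-s["tcp_pos"])/.05
    a=psi(s); t=0 if yaw is None else -((yaw-a+np.pi)%(2*np.pi)-np.pi)/np.pi
    print("now",s["tcp_pos"].round(4),"psi",round(a,3),"F",s["force"].round(1),"t",round(s["time_s"],1),"| units",d.round(3),"turn",round(t,4))
E
python3 - <<'E'
from h import *
go([.42,-.25,.3],1.509); f=cam("wrist"); save(f,"w1.png")
import pickle; pickle.dump({k:f[k] for k in("K","k1","R","e")},open("w1.pkl","wb"))
E
```

```text
now [ 0.4204 -0.2532  0.3034] psi 1.53 F [ 0.4  0.2 -1.1] t 3.0 | units [ 0.063 -0.011  0.068] turn 0.0067
```

View pics/w1.png

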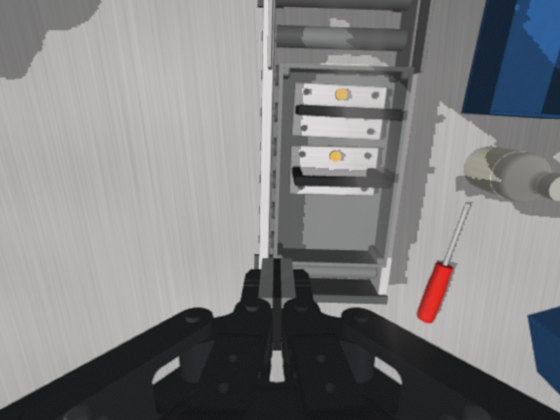

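The wrist picture shows two covers, with bars at about v=110 and v=179. The tote's outer wall is at v≈262 and the outer stop at v≈283–300, so there is a gap for the fingers.

Run:
```python
from h import *; import pickle
f=pickle.load(open("w1.pkl","rb"))
for n,u,v,z in [("stopinnerR",386,292,.06),("stopouterR",386,302,.06),("stopinnerL",310,290,.06),("tote rim outerL",285,265,.086),("tote rim outerR",382,263,.086),("tote rim +y L",278,66,.086),("tote rim +yR",416,70,.086),("railL in",270,30,.055),("railL in",268,255,.055),("railR",383,290,.055),("bar1L",297,110,.121),("bar1R",404,114,.121),("bar2L",293,178,.121),("bar2R",396,180,.121)]:
    print(n,pt(f,u,v,z).round(4))
im=cv2.imread("pics/w1.png")
cv2.imwrite("pics/w1c.png",cv2.resize(im[50:310,240:430],None,fx=3.0,fy=2.3,interpolation=cv2.INTER_CUBIC))
```

```text
stopinnerR [ 0.5548 -0.4094  0.06  ]
stopouterR [ 0.5555 -0.424   0.06  ]
stopinnerL [ 0.4572 -0.4027  0.06  ]
tote rim outerL [ 0.426  -0.3536  0.086 ]
tote rim outerR [ 0.5393 -0.3555  0.086 ]
tote rim +y L [ 0.4261 -0.1383  0.086 ]
tote rim +yR [ 0.5619 -0.1476  0.086 ]
railL in [ 0.4194 -0.1002  0.055 ]
railL in [ 0.4053 -0.3539  0.055 ]
railR [ 0.5524 -0.4093  0.055 ]
bar1L [ 0.4419 -0.1802  0.121 ]
bar1R [ 0.5405 -0.1878  0.121 ]
bar2L [ 0.4366 -0.2436  0.121 ]
bar2R [ 0.5372 -0.2497  0.121 ]
```

View pics/w1c.png

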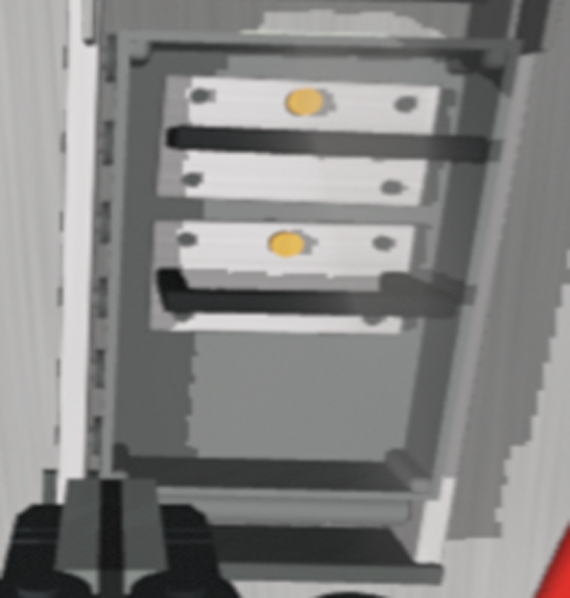

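Run:
```python
from h import *
go([.479,-.383,.20],1.506); go([.479,-.383,.063],1.506)
```

```text
now [ 0.4204 -0.2532  0.3034] psi 1.527 F [ 0.8 -0.4 -0.7] t 3.0 | units [-2.543  1.283  2.068] turn 0.0068
now [ 0.4204 -0.2532  0.3034] psi 1.527 F [ 0.8 -0.4 -0.7] t 3.0 | units [-2.542  1.282  4.808] turn 0.0068
```

Request:
play_rows(
  motion=[
    [-0.64, 0.32, 0.5, 0, -1],
    [-0.64, 0.32, 0.5, 0, -1],
    [-0.64, 0.32, 0.5, 0, -1],
    [-0.64, 0.32, 0.57, 0, -1],
    [0, 0, 0, 0.007, -1],
    [0, 0, 0, 0, -1],
    [0, 0, 0.5, 0, -1],
    [0, 0, 0.5, 0, -1],
    [0, 0, 0.4, 0, -1],
    [0, 0, 0, 0, -1],
  ],
)

```text
time_s: 4.05
tcp_pos: [0.4782, -0.3817, 0.1288]
ee_rot: [0.729, 0.685, 0.0, -0.002]
force: [-0.4, 0.5, 0.2]
grip_width: -0.002
grip_force: 0.0
```

Run:
```python
from h import *
go([.479,-.383,.063],1.506); f=cam("wrist"); save(f,"w2.png")
```

```text
now [ 0.4782 -0.3817  0.1288] psi 1.508 F [-0.4  0.5  0.2] t 4.0 | units [-0.028  0.021  1.316] turn 0.0007
```

View pics/w2.png

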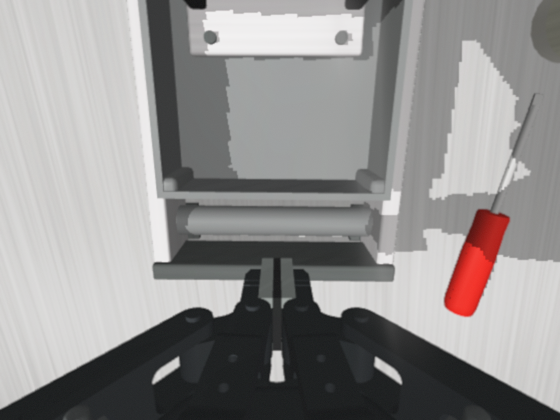

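The fingers are above the gap: the tote's rim is at v≈199 and the stop's top is at v≈265–280, centred at u≈275.

Run:
```python
from h import *
f=cam("wrist")
for n,u,v,z in [("rim",200,199,.086),("rim",350,199,.086),("stop",200,264,.06),("stop",350,266,.06),("stopout",200,279,.06)]: print(n,pt(f,u,v,z).round(4))
```

```text
rim [ 0.4363 -0.3547  0.086 ]
rim [ 0.5224 -0.36    0.086 ]
stop [ 0.4239 -0.4075  0.06  ]
stop [ 0.5279 -0.4155  0.06  ]
stopout [ 0.4224 -0.4191  0.06  ]
```

Request:
play_rows(
  motion=[
    [0, 0, 0.5, 0, -1],
    [0, 0, 0.5, 0, -1],
    [0, 0, 0.3, 0, -1],
    [0, 0, 0, 0, -1],
    [0.12, 0, 0, 0, -1],
    [0.12, 0, 0, 0, -1],
    [0.12, 0, 0, 0, -1],
    [0.15, 0, 0, 0, -1],
    [0.15, 0, 0, 0, -1],
    [0.15, 0, 0, 0, -1],
    [0.15, 0, 0, 0, -1],
    [0.15, 0, 0, 0, -1],
  ],
)

```text
time_s: 5.35
tcp_pos: [0.4829, -0.3278, 0.065]
ee_rot: [0.729, 0.685, -0.0, 0.0]
force: [1.2, -3.3, 1.8]
grip_width: 0.0
grip_force: 1.4
```

Request:
play_rows(
  motion=[
    [0.15, 0, 0, 0, -1],
    [0.15, 0, 0, 0, -1],
    [0.15, 0, 0, 0, -1],
    [0.15, 0, 0, 0, -1],
    [0.12, 0, 0, 0, -1],
    [0.1, 0, 0, 0, -1],
    [0.08, 0, 0, 0, -1],
    [0.06, 0, 0, 0, -1],
    [0, 0, 0, 0, -1],
  ],
)

```text
time_s: 6.25
tcp_pos: [0.4851, -0.2793, 0.0643]
ee_rot: [0.729, 0.685, 0.0, -0.001]
force: [-1.2, 0.2, 0.1]
grip_width: 0.001
grip_force: 0.0
```

Request:
play_rows(
  motion=[
    [0.06, 0, 0, 0, -1],
    [0.06, 0, 0, 0, -1],
    [0.06, 0, 0, 0, -1],
    [0.06, 0, 0, 0, -1],
    [0, 0, 0, 0, -1],
    [0, 0, 0, 0, -1],
    [0, 0, 0, 0, -1],
  ],
)

```text
time_s: 6.95
tcp_pos: [0.4857, -0.2709, 0.0645]
ee_rot: [0.729, 0.684, -0.002, 0.001]
force: [-1.2, -8.0, -3.4]
grip_width: 0.001
grip_force: 4.2
```

Request:
play_rows(
  motion=[
    [-0.3, 0, 0, 0, -1],
    [0, 0, -0.6, 0, -1],
    [0, 0, -0.9, 0, -1],
    [0, 0, -0.9, 0, -1],
    [0, 0, -0.9, 0, -1],
    [0.7, 0, -0.5, 0.045, 0],
    [0.7, 0, 0, 0.045, 0],
    [0.7, 0.1, 0, 0.045, 0],
    [0.7, 0.4, 0, 0.045, 0],
    [0, 0, 0, 0.045, 0],
    [0, 0, 0, 0.045, 0],
    [0, 0, 0, 0.045, 0],
  ],
)

```text
time_s: 8.15
tcp_pos: [0.5456, -0.1607, 0.2546]
ee_rot: [0.967, 0.254, -0.0, -0.001]
force: [-0.0, 0.6, 0.2]
grip_width: 0.498
grip_force: 0.0
```

Request:
play_rows(
  motion=[
    [0, 0, 0, 0.045, 0],
    [0, 0, 0, 0.045, 0],
    [0, 0, 0, 0.045, 0],
    [0, 0, 0, 0.045, 0],
    [0, 0, 0, 0, 0],
    [0, 0, 0, 0, 0],
  ],
)

```text
time_s: 8.75
tcp_pos: [0.5454, -0.1613, 0.2548]
ee_rot: [1.0, -0.022, -0.0, -0.0]
force: [0.3, 0.2, -0.5]
grip_width: 0.498
grip_force: 0.0
```

Run:
```python
from h import *
go([.491,-.152,.25],-.065); f=cam("wrist"); save(f,"w3.png")
import pickle; pickle.dump({k:f[k] for k in("K","k1","R","e")},open("w3.pkl","wb"))
```

```text
now [ 0.5454 -0.1613  0.2548] psi -0.044 F [ 0.3  0.2 -0.5] t 8.8 | units [-1.095 -0.138  0.097] turn 0.0067
```

View pics/w3.png

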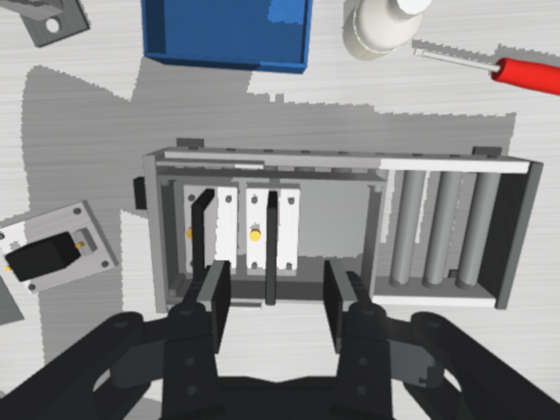

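The tote is home against the bay stop (left, u≈165). The bars are at u≈271 (v 193–303) and u≈200.

Run:
```python
from h import *; import pickle
f=pickle.load(open("w3.pkl","rb"))
a,b=pt(f,273,192,.121),pt(f,271,304,.121); c=pt(f,209,190,.121);d=pt(f,198,262,.121)
print(a,b,(a+b)/2,np.linalg.norm(a-b),np.arctan2(*(a-b)[1::-1]));print(c,d,np.arctan2(*(c-d)[1::-1]))
m=(a+b)/2
go([m[0],m[1],.18],-.065); go([m[0],m[1],.1],-.065)
```

```text
[ 0.55262681 -0.15820219  0.121     ] [ 0.44537116 -0.15139116  0.121     ] [ 0.49899898 -0.15479667  0.121     ] 0.10747169080536839 -0.06341764701469758
[ 0.55665106 -0.10454091  0.121     ] [ 0.49107681 -0.08800302  0.121     ] -0.247048986698001
now [ 0.5454 -0.1613  0.2548] psi -0.044 F [-0.5  0.2  0. ] t 8.8 | units [-0.932 -0.089  1.496] turn 0.0066
now [ 0.5454 -0.1613  0.2548] psi -0.044 F [-0.5  0.2  0. ] t 8.8 | units [-0.932 -0.088  3.096] turn 0.0066
```

Request:
play_rows(
  motion=[
    [0, 0, 0, 0.007, 0],
    [-0.52, -0.04, 0.5, 0, 0],
    [-0.52, -0.05, 0.5, 0, 0],
    [0, 0, 0.7, 0, 0],
    [0, 0, 0.7, 0, 0],
    [0, 0, 0.4, 0, 0],
    [0, 0, 0.3, 0, 0],
    [0, 0, 0, 0, 0],
  ],
)

```text
time_s: 9.6
tcp_pos: [0.4919, -0.1524, 0.097]
ee_rot: [0.999, -0.034, -0.003, -0.001]
force: [0.4, -0.6, -0.1]
grip_width: 0.499
grip_force: 0.0
```

Run:
```python
from h import *
go([.4935,-.1545,.098],-.065); f=cam("wrist"); save(f,"w4.png")
```

```text
now [ 0.4919 -0.1524  0.097 ] psi -0.069 F [ 0.4 -0.6 -0.1] t 9.6 | units [ 0.034  0.039 -0.02 ] turn -0.0012
```

View pics/w4.png

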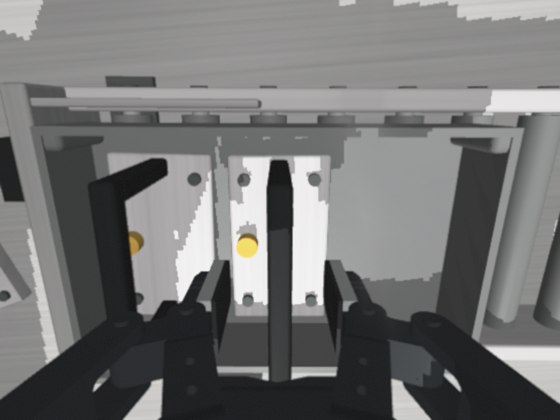

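The bar is centred between the fingers, with its far top end at v≈200 and bar1 at u≈115. I'll check the bar's centre along x, then close.

Run:
```python
from h import *
f=cam("wrist")
print(pt(f,281,200,.121),pt(f,281,198,.121), pt(f,98,188,.121), pt(f,125,188,.121))
```

```text
[ 0.5345645 -0.1570568  0.121    ] [ 0.53533109 -0.15710586  0.121     ] [ 0.54363465 -0.09035196  0.121     ] [ 0.54297549 -0.10019351  0.121     ]
```

Request:
play_rows(
  motion=[
    [0, 0, 0, 0, -0.6],
    [0, 0, 0, 0, -1],
    [0, 0, 0, 0, -1],
    [0, 0, 0, 0, -1],
    [0, 0, 0, 0, -1],
    [0, 0, 0, 0, -1],
  ],
  squeeze=60,
)

```text
time_s: 10.3
tcp_pos: [0.4947, -0.1539, 0.1013]
ee_rot: [0.999, -0.034, 0.001, 0.001]
force: [0.4, -1.8, 5.9]
grip_width: 0.101
grip_force: 59.3
```

Request:
play_rows(
  motion=[
    [0, 0, -0.3, 0, -1],
    [0, 0, -0.6, 0, -1],
    [0, 0, -0.8, 0, -1],
    [0, 0, -0.8, 0, -1],
    [0, 0, -0.8, 0, -1],
    [0, 0, -0.4, -0.045, -1],
    [0, 0, 0, -0.045, -1],
    [0, 0, 0, -0.045, -1],
    [0, 0, 0, -0.045, -1],
    [0, 0, 0, -0.045, -1],
    [0, 0, 0, -0.045, -1],
    [0, 0, 0, -0.045, -1],
  ],
)

```text
time_s: 11.5
tcp_pos: [0.4932, -0.1528, 0.283]
ee_rot: [0.895, 0.447, -0.001, -0.002]
force: [-1.2, 0.1, -2.5]
grip_width: 0.1
grip_force: 58.8
```

Request:
play_rows(
  motion=[
    [0, 0, 0, -0.045, -1],
    [0, 0, 0, -0.045, -1],
    [0, 0, 0, -0.045, -1],
    [0, 0, 0, -0.045, -1],
    [0, 0, 0, -0.045, -1],
    [0, 0, 0, -0.045, -1],
    [0, 0, 0, -0.022, -1],
    [0, 0, 0, 0, -1],
  ],
)

```text
time_s: 12.3
tcp_pos: [0.4933, -0.1529, 0.2831]
ee_rot: [0.607, 0.795, -0.0, -0.002]
force: [0.5, -0.7, -3.4]
grip_width: 0.1
grip_force: 58.8
```

Run:
```python
from h import *
go([.5255,.062,.28],1.837)
```

```text
now [ 0.4933 -0.1529  0.2831] psi 1.838 F [ 0.5 -0.7 -3.4] t 12.3 | units [3.974 1.756 0.068] turn 0.0003
```

Request:
play_rows(
  motion=[
    [0.3, 0.13, 0, 0, -1],
    [0.5, 0.22, 0, 0, -1],
    [0.6, 0.27, 0, 0, -1],
    [0.6, 0.27, 0, 0, -1],
    [0.6, 0.27, 0, 0, -1],
    [0.6, 0.27, 0, 0, -1],
    [0.5, 0.21, 0, 0, -1],
    [0.28, 0.12, 0.07, 0, -1],
    [0, 0, 0, 0, -1],
    [0, 0, 0, 0, -1],
  ],
)

```text
time_s: 13.3
tcp_pos: [0.5258, 0.0613, 0.2805]
ee_rot: [0.607, 0.795, -0.001, -0.0]
force: [-0.6, -0.2, -2.9]
grip_width: 0.101
grip_force: 58.8
```

Run:
```python
from h import *
go([.5255,.062,.28],1.837)
f=cam("wrist"); save(f,"w5.png")
import pickle; pickle.dump({k:f[k] for k in("K","k1","R","e")},open("w5.pkl","wb"))
```

```text
now [0.5258 0.0613 0.2805] psi 1.837 F [-0.6 -0.2 -2.9] t 13.3 | units [ 0.016 -0.003  0.009] turn 0.0001
```

View pics/w5.png

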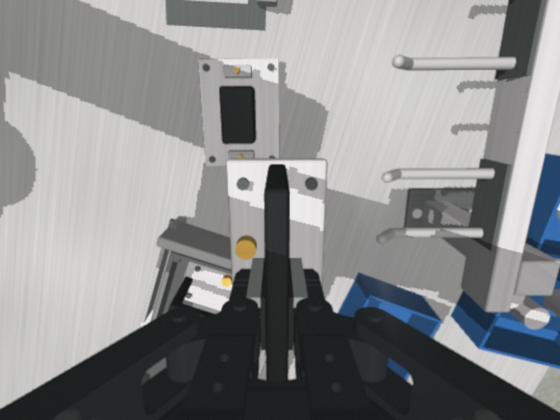

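The wrist view shows the cover held squarely. Hook 1's prong tips are at about (390,176) and (386,236), a hook 2 tip is at (402,62), and the rail runs along u≈500.

Run:
```python
from h import *; import pickle
f=pickle.load(open("w5.pkl","rb"))
T=[pt(f,u,v,z) for u,v,z in((389,176,.182),(385,237,.182),(400,62,.182),(492,173,.166),(480,233,.166),(514,63,.166))]
for t in T: print(t.round(4))
d=T[0]-T[1]; d2=T[2]-T[1]; print(np.linalg.norm(d[:2]),np.linalg.norm(d2[:2]),[np.arctan2(-e[0],e[1]) for e in(d,d2,T[3]-T[4],T[5]-T[4])],[np.arctan2(*(T[i+3]-T[i])[1::-1]) for i in range(3)])
yw=.266; ex=np.array([np.cos(yw),np.sin(yw)]);ey=np.array([-np.sin(yw),np.cos(yw)])
m=((T[0]+T[1])/2)[:2]; print("tip mid",m,"hook1",m+ex*.048,"target tool(+5 y,-6x)",m+ex*.042+ey*.005)
# bar end check
e=pt(f,277,172,.305); print("bar far end",e, "along tool x from tcp", (e[:2]-np.array([.5258,.0613]))@ey)
P=np.r_[m+ex*.042+ey*.005,.2]; go(P,1.837)
Q=np.r_[m-ex*.03+ey*.005,.2]; go(Q,1.837)
```

```text
[0.5964 0.11   0.182 ]
[0.6104 0.0649 0.182 ]
[0.5761 0.183  0.182 ]
[0.6774 0.1314 0.166 ]
[0.6898 0.084  0.166 ]
[0.6574 0.2062 0.166 ]
0.04722257022285121 0.12294858971529288 [np.float64(0.299970343450993), np.float64(0.28231897833404485), np.float64(0.2567240472211458), np.float64(0.25876212313939473)] [np.float64(0.2578595985916191), np.float64(0.2355868665540531), np.float64(0.27799920007934303)]
tip mid [0.60340891 0.08745331] hook1 [0.64972076 0.10007127] target tool(+5 y,-6x) [0.6426174  0.10331818]
bar far end [0.51178428 0.11286309 0.305     ] along tool x from tcp 0.05343399217174555
now [0.5259 0.0609 0.2808] psi 1.837 F [-0.4  0.6 -3.1] t 13.3 | units [0.207 2.476 1.613] turn -0.0001
now [0.5259 0.0609 0.2808] psi 1.837 F [-0.4  0.6 -3.1] t 13.3 | units [0.206 1.036 1.615] turn -0.0001
```

Request:
play_rows(
  motion=[
    [0.19, 0.4, 0.4, 0, -1],
    [0, 0.4, 0.5, 0, -1],
    [0, 0, 0.5, 0, -1],
    [0, 0, 0.36, 0, -1],
    [0, 0, 0.2, 0, -1],
    [0, 0, 0, 0, -1],
    [0, 0, 0, 0, -1],
  ],
)

```text
time_s: 14.05
tcp_pos: [0.5626, 0.0809, 0.1843]
ee_rot: [0.607, 0.795, 0.0, 0.001]
force: [1.3, -0.9, -1.9]
grip_width: 0.103
grip_force: 58.8
```

Run:
```python
from h import *
go([.6426,.1028,.183],1.834)
f=cam("wrist"); save(f,"w6.png")
for u,v in((388,147),): pass
```

```text
now [0.5626 0.0809 0.1843] psi 1.837 F [ 1.3 -0.9 -1.9] t 14.1 | units [1.000e-03 1.658e+00 2.900e-02] turn 0.0009
```

View pics/w6.png

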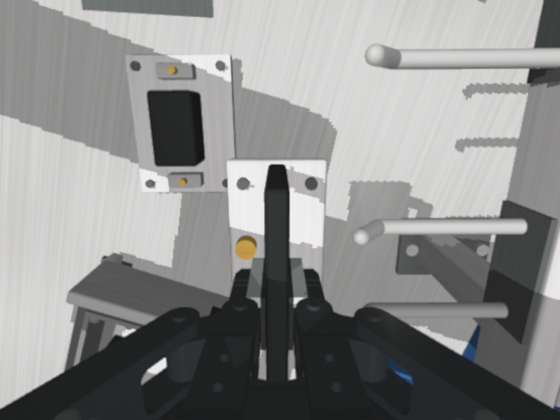

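Run:
```python
from h import *
s=telemetry.read_state(); f=cam("wrist")
for u,v,z in((361,236,.182),(372,310,.182),(373,55,.182),(520,227,.166),(500,311,.166),(277,190,.2075)):
    p=pt(f,u,v,z); print(p.round(4),((rot(s["ee_rot"]).T@(p-s["tcp_pos"]))*1000).round(1))
```

```text
[0.5958 0.1093 0.182 ] [18.6 39.   3.1]
[0.6141 0.0735 0.182 ] [-20.8  47.4   3.1]
[0.5746 0.183  0.182 ] [95.3 38.   3. ]
[0.6777 0.1304 0.166 ] [ 17.4 123.6  19.3]
[0.6899 0.0829 0.166 ] [-31.6 122.8  19.4]
[0.5507 0.1259 0.2075] [ 46.4   0.  -22.6]
```

Request:
play_rows(
  motion=[
    [-0.1, 0, 0, 0, -1],
    [0, 0.2, 0, 0, -1],
    [0, 0.3, 0, 0, -1],
    [0, 0.3, 0, 0, -1],
    [0, 0.3, 0, 0, -1],
    [0, 0.3, 0, 0, -1],
    [0, 0.2, 0, 0, -1],
    [0, 0, 0, 0, -1],
    [0, 0, 0, 0, -1],
  ],
)

```text
time_s: 15.05
tcp_pos: [0.6406, 0.0979, 0.183]
ee_rot: [0.607, 0.795, -0.0, -0.0]
force: [-0.7, 0.6, -2.5]
grip_width: 0.102
grip_force: 58.9
```

Request:
play_rows(
  motion=[
    [0, 0, 0.15, 0, -1],
    [0, 0, 0.15, 0, -1],
    [0, 0, 0.08, 0, -1],
    [0, 0, 0.06, 0, -1],
    [0, 0, 0.04, 0, -1],
    [0, 0, 0, 0, -1],
  ],
)

```text
time_s: 15.65
tcp_pos: [0.6405, 0.0979, 0.1603]
ee_rot: [0.607, 0.795, 0.0, 0.0]
force: [-3.0, -0.6, 1.5]
grip_width: 0.107
grip_force: 59.4
```

Request:
play_rows(
  motion=[
    [0, 0, 0.03, 0, -1],
    [0, 0, 0, 0, -0.6],
    [0, 0, 0, 0, -0.4],
    [0, 0, 0, 0, -0.3],
    [0, 0, 0, 0, -0.3],
    [0, 0, 0, 0, -0.3],
  ],
)

```text
time_s: 16.25
tcp_pos: [0.6407, 0.0979, 0.1575]
ee_rot: [0.607, 0.795, -0.0, -0.0]
force: [0.1, -0.3, -0.2]
grip_width: 0.347
grip_force: 0.0
```

Request:
play_rows(
  motion=[
    [0, 0, -0.1, 0, -0.3],
    [0, 0, -0.3, 0, -0.3],
    [0, 0, -0.6, 0, -0.3],
    [0, 0, -0.8, 0, -0.3],
    [0, 0, -0.4, 0, -0.3],
    [0, -0.8, 0, 0, -0.3],
    [0, -0.8, 0, 0, -0.3],
    [0, 0, 0, 0, 0],
  ],
)

```text
time_s: 17.05
tcp_pos: [0.5596, 0.0761, 0.269]
ee_rot: [0.607, 0.795, -0.001, -0.001]
force: [0.1, 0.4, 0.6]
grip_width: 0.494
grip_force: 0.0
```

Run:
```python
from h import *
go([.496,-.09,.27],-.065)
f=cam("wrist"); save(f,"w7.png")
```

```text
now [0.5596 0.0761 0.269 ] psi 1.837 F [0.1 0.4 0.6] t 17.1 | units [-2.87  -2.102 -0.017] turn 0.6056
```

View pics/w7.png

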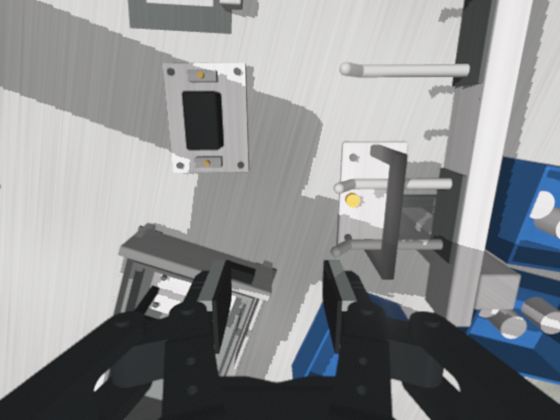

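The first cover hangs on hook 1 across both prongs, with its bar at u≈395 and about mid length. Next is the second cover.

Request:
play_rows(
  motion=[
    [-0.72, -0.52, 0, 0, 0],
    [-0.72, -0.52, 0, 0, 0],
    [-0.72, -0.53, 0, 0, 0],
    [-0.71, -0.53, 0, 0, 0],
    [0, 0, 0, 0.045, 0],
    [0, 0, 0, 0.045, 0],
    [0, 0, 0, 0.045, 0],
    [0, 0, 0, 0.045, 0],
    [0, 0, 0, 0.045, 0],
    [0, 0, 0, 0.045, 0],
    [0, 0, 0, 0.045, 0],
    [0, 0, 0, 0.045, 0],
  ],
)

```text
time_s: 18.3
tcp_pos: [0.5016, -0.0896, 0.2693]
ee_rot: [0.939, 0.344, 0.001, 0.001]
force: [0.9, -1.3, 0.0]
grip_width: 0.498
grip_force: 0.0
```

Request:
play_rows(
  motion=[
    [0, 0, 0, 0.045, 0],
    [0, 0, 0, 0.045, 0],
    [0, 0, 0, 0.045, 0],
    [0, 0, 0, 0.045, 0],
    [0, 0, 0, 0.045, 0],
    [0, 0, 0, 0.021, 0],
    [0, 0, 0.7, 0, 0],
    [0, 0, 0.7, 0, 0],
    [0, 0, 0, 0, 0],
    [0, 0, 0, 0, 0],
  ],
)

```text
time_s: 19.3
tcp_pos: [0.5009, -0.0895, 0.1988]
ee_rot: [0.999, -0.033, 0.0, 0.0]
force: [0.3, 0.4, 0.1]
grip_width: 0.5
grip_force: 0.0
```

Run:
```python
from h import *
s=telemetry.read_state();go([.495,-.09,.098],-.065)
f=cam("wrist"); save(f,"w8.png")
g=cv2.cvtColor(f["frame"],cv2.COLOR_RGB2GRAY)
P=[[.495+dx*np.cos(.065)+0,-.0905-dx*np.sin(.065),.121] for dx in(-.048,0,.048)]
print(proj(f,P))
for v in(205,220,235,250): 
    m=np.where(g[v,200:360]<45)[0]+200; print(v,m.min() if len(m) else None,m.max() if len(m) else None,len(m), g[v,235:330:6])
```

```text
now [ 0.5009 -0.0895  0.1988] psi -0.066 F [0.3 0.4 0.1] t 19.3 | units [-0.118  0.018  2.015] turn -0.0002
[[278.89505664 290.55600422]
 [279.04740063 229.11211176]
 [279.22104375 159.94558233]]
205 271 278 8 [111 111 169 154 176 241  36  40 189 243 243 242 194 167 166 166]
220 270 274 5 [112 111 180 183 177 241  36  63 241 242 244 243 180 169 168 168]
235 270 271 2 [110 110 179 182 176 241  35  65 242 243 244 244 111 112 111 111]
250 None None 0 [111 111 177 180 175 172  69  66 179 177 182 181 110 110 110 110]
```

View pics/w8.png

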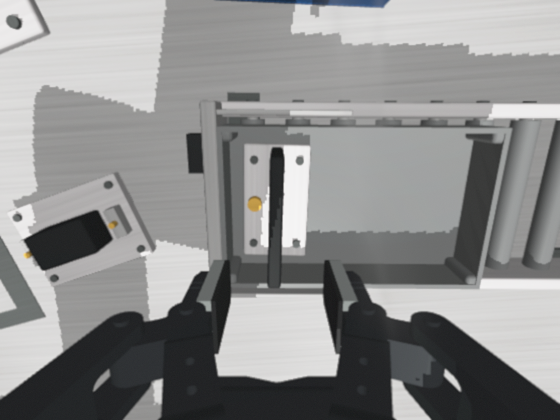

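The second bar is at u≈276, v≈150–287, centred between the fingers. I'll lower and grip.

Request:
play_rows(
  motion=[
    [-0.07, 0.02, 0.5, 0, 0],
    [0, 0, 0.6, 0, 0],
    [0, 0, 0.5, 0, 0],
    [0, 0, 0.3, 0, 0],
    [0, 0, 0.1, 0, 0],
    [0, 0, 0, 0, 0],
    [0, 0, 0, 0, -0.6],
    [0, 0, 0, 0, -1],
    [0, 0, 0, 0, -1],
    [0, 0, 0, 0, -1],
    [0, 0, 0, 0, -1],
    [0, 0, 0, 0, -1],
  ],
  squeeze=60,
)

```text
time_s: 20.55
tcp_pos: [0.4977, -0.0902, 0.0994]
ee_rot: [0.999, -0.033, 0.002, 0.0]
force: [-0.1, 0.9, 5.7]
grip_width: 0.097
grip_force: 59.8
```

Request:
play_rows(
  motion=[
    [0, 0, -0.3, 0, -1],
    [0, 0, -0.6, 0, -1],
    [0, 0, -0.8, 0, -1],
    [0, 0, -0.8, 0, -1],
    [0, 0, -0.8, 0, -1],
    [0, 0, -0.4, -0.045, -1],
    [0, 0, 0, -0.045, -1],
    [0, 0, 0, -0.045, -1],
    [0, 0, 0, -0.045, -1],
    [0, 0, 0, -0.045, -1],
    [0, 0, 0, -0.045, -1],
    [0, 0, 0, -0.045, -1],
  ],
)

```text
time_s: 21.75
tcp_pos: [0.4959, -0.0902, 0.2812]
ee_rot: [0.894, 0.448, -0.001, -0.001]
force: [-0.1, -0.2, -2.1]
grip_width: 0.104
grip_force: 58.7
```

Request:
play_rows(
  motion=[
    [0, 0, 0, -0.045, -1],
    [0, 0, 0, -0.045, -1],
    [0, 0, 0, -0.045, -1],
    [0, 0, 0, -0.045, -1],
    [0, 0, 0, -0.045, -1],
    [0, 0, 0, -0.045, -1],
    [0, 0, 0, -0.022, -1],
    [0, 0, 0, 0, -1],
  ],
)

```text
time_s: 22.55
tcp_pos: [0.496, -0.0902, 0.2813]
ee_rot: [0.606, 0.796, -0.001, -0.001]
force: [-0.4, 0.5, -2.5]
grip_width: 0.102
grip_force: 58.7
```

Run:
```python
from h import *
# hook2 staging: final tool hook1 pose (.6407,.0979) shifted 125 mm along rack +y, 80 mm in front
yw=.264; ex=np.array([np.cos(yw),np.sin(yw)]);ey=np.array([-np.sin(yw),np.cos(yw)])
P=np.array([.6407,.0979])+.125*ey; print(P)
go(np.r_[P-.08*ex,.28],1.835)
```

```text
[0.60808199 0.21856924]
now [ 0.496  -0.0902  0.2813] psi 1.841 F [-0.4  0.5 -2.5] t 22.6 | units [5.363 2.207 0.027] turn 0.0018
```

Request:
play_rows(
  motion=[
    [0.3, 0.12, 0, 0.002, -1],
    [0.5, 0.2, 0, 0, -1],
    [0.6, 0.25, 0, 0, -1],
    [0.7, 0.29, 0, 0, -1],
    [0.7, 0.29, 0, 0, -1],
    [0.7, 0.29, 0, 0, -1],
    [0.7, 0.29, 0, 0, -1],
    [0.6, 0.25, 0, 0, -1],
    [0.4, 0.16, 0, 0, -1],
    [0.16, 0.06, 0, 0, -1],
    [0, 0, 0, 0, -1],
    [0, 0, 0, 0, -1],
  ],
)

```text
time_s: 23.75
tcp_pos: [0.5326, 0.1963, 0.2824]
ee_rot: [0.608, 0.794, -0.001, 0.0]
force: [-0.1, -1.0, -2.3]
grip_width: 0.101
grip_force: 58.7
```

Request:
play_rows(
  motion=[
    [0, 0, 0.3, 0, -1],
    [0, 0, 0.5, 0, -1],
    [0, 0, 0.5, 0, -1],
    [0, 0, 0.4, 0, -1],
    [0, 0, 0.24, 0, -1],
    [0, 0, 0, 0, -1],
    [0, 0, 0, 0, -1],
  ],
)

```text
time_s: 24.45
tcp_pos: [0.5329, 0.1969, 0.1862]
ee_rot: [0.608, 0.794, 0.0, 0.0]
force: [0.8, 0.1, -1.7]
grip_width: 0.098
grip_force: 58.6
```

Run:
```python
from h import *
s=telemetry.read_state();go([.608,.2186,.183],1.835)
f=cam("wrist"); save(f,"w9.png")
Rm=rot(s["ee_rot"]);t=s["tcp_pos"]
# expected pixels of prong axes at tool coords from the first hang
for x in(18.6,-29.4):
  print(proj(f,[t+Rm@np.array([x+4,y,z])/1000 for y,z in((39,2),(60,19),(80,19),(120,19))]).round(0).tolist())
g=cv2.cvtColor(f["frame"],cv2.COLOR_RGB2GRAY)
for u in(400,430,460,490):
    print(u,[int(x) for x in g[180:340:4,u]])
```

```text
now [0.5329 0.1969 0.1862] psi 1.834 F [ 0.8  0.1 -1.7] t 24.4 | units [0.029 1.562 0.064] turn -0.0003
[[362.0, 229.0], [396.0, 217.0], [435.0, 217.0], [515.0, 217.0]]
[[355.0, 319.0], [387.0, 301.0], [423.0, 301.0], [497.0, 301.0]]
400 [180, 140, 139, 138, 139, 140, 140, 135, 184, 196, 176, 136, 140, 141, 140, 139, 140, 140, 139, 138, 136, 137, 137, 134, 133, 137, 138, 133, 92, 112, 132, 131, 130, 129, 130, 53, 43, 40, 39, 40]
430 [197, 197, 198, 199, 199, 183, 136, 134, 187, 197, 174, 133, 136, 136, 135, 137, 134, 134, 134, 134, 135, 136, 136, 193, 195, 197, 145, 132, 89, 112, 132, 131, 131, 132, 134, 51, 71, 67, 71, 77]
460 [194, 193, 195, 195, 194, 196, 199, 135, 187, 196, 171, 193, 193, 196, 194, 191, 132, 136, 135, 132, 131, 135, 134, 132, 134, 133, 131, 130, 87, 111, 131, 132, 132, 129, 131, 53, 69, 67, 70, 69]
490 [190, 192, 193, 189, 190, 196, 197, 138, 189, 195, 168, 187, 172, 115, 78, 58, 58, 60, 60, 60, 60, 59, 59, 38, 34, 39, 37, 38, 78, 111, 131, 132, 59, 76, 77, 77, 76, 75, 77, 76]
```

Request:
play_rows(
  motion=[
    [0.02, 0, 0.06, 0, -1],
    [0, 0.2, 0, 0, -1],
    [0, 0.3, 0, 0, -1],
    [0, 0.3, 0, 0, -1],
    [0, 0.3, 0, 0, -1],
    [0, 0.28, 0, 0, -1],
    [0, 0.18, 0, 0, -1],
    [0, 0, 0, 0, -1],
    [0, 0, 0, 0, -1],
  ],
)

```text
time_s: 25.4
tcp_pos: [0.6077, 0.2187, 0.1827]
ee_rot: [0.608, 0.794, -0.0, -0.0]
force: [0.7, -0.0, -2.4]
grip_width: 0.097
grip_force: 58.7
```

Request:
play_rows(
  motion=[
    [0, 0, 0.15, 0, -1],
    [0, 0, 0.15, 0, -1],
    [0, 0, 0.08, 0, -1],
    [0, 0, 0.06, 0, -1],
    [0, 0, 0.04, 0, -1],
    [0, 0, 0, 0, -1],
  ],
)

```text
time_s: 26.0
tcp_pos: [0.6076, 0.2186, 0.1588]
ee_rot: [0.608, 0.794, -0.0, 0.0]
force: [-0.2, 0.6, -2.6]
grip_width: 0.102
grip_force: 58.7
```

Request:
play_rows(
  motion=[
    [0, 0, 0.04, 0, -1],
    [0, 0, 0.02, 0, -1],
    [0, 0, 0, 0, -1],
  ],
)

```text
time_s: 26.3
tcp_pos: [0.6081, 0.2187, 0.1582]
ee_rot: [0.608, 0.794, 0.001, 0.001]
force: [-2.2, -0.6, 6.0]
grip_width: 0.099
grip_force: 59.7
```

Contact. I'll release, lift and verify.

Request:
play_rows(
  motion=[
    [0, 0, 0, 0, -0.6],
    [0, 0, 0, 0, -0.4],
    [0, 0, 0, 0, -0.3],
    [0, 0, 0, 0, -0.3],
    [0, 0, 0, 0, -0.3],
    [0, 0, -0.1, 0, -0.3],
    [0, 0, -0.3, 0, -0.3],
    [0, 0, -0.6, 0, -0.3],
    [0, 0, -0.8, 0, -0.3],
    [0, 0, -0.6, 0, -0.3],
    [0, -0.8, 0, 0, -0.3],
    [0, -0.8, 0, 0, -0.3],
  ],
)

```text
time_s: 27.5
tcp_pos: [0.5312, 0.1978, 0.2784]
ee_rot: [0.608, 0.794, 0.002, 0.001]
force: [0.4, 0.3, -0.1]
grip_width: 0.347
grip_force: 0.0
```

Run:
```python
from h import *
f=cam("wrist"); save(f,"w10.png"); s=telemetry.read_state()
for r in regions_of("wrist","cover1")[:4]: 
    print(round(r["confidence"],2),[int(x) for x in r["rect"]])
yw=.264; ex=np.array([np.cos(yw),np.sin(yw),0]);ey=np.array([-np.sin(yw),np.cos(yw),0])
for c in((.6407,.0979,.18),(.6081,.2187,.18)):
    print(proj(f,[np.array(c)+a*ey for a in(-.048,0,.048)]).round(0).tolist())
go([.46,-.16,.27],1.506)
f=cam("top"); save(f,"t2.png")
for t in("cover1","tote","nest"): print(t,[(round(r["confidence"],2),[int(x) for x in r["rect"]]) for r in regions_of("top",t)][:4])
```

```text
0.91 [329, 267, 382, 318]
0.64 [329, 135, 399, 272]
[[365.0, 398.0], [369.0, 353.0], [374.0, 304.0]]
[[377.0, 271.0], [383.0, 213.0], [389.0, 148.0]]
now [0.5265 0.197  0.2772] psi 1.835 F [0.4 0.2 0.1] t 27.6 | units [-6.544 -3.152  0.148] turn 0.1048
cover1 [(0.92, [239, 137, 274, 163]), (0.62, [135, 101, 281, 183])]
tote [(0.97, [302, 172, 379, 222]), (0.75, [298, 167, 433, 239]), (0.55, [302, 114, 354, 155])]
nest [(0.77, [114, 228, 160, 274]), (0.76, [245, 195, 274, 231]), (0.75, [298, 169, 432, 235]), (0.65, [176, 280, 214, 326])]
```

Request:
play_rows(
  motion=[
    [-0.4, -0.15, 0, 0, -1],
    [-0.7, -0.26, 0, 0, -1],
    [-0.85, -0.32, 0, 0, -1],
    [-0.85, -0.32, 0, 0, -1],
    [-0.85, -0.32, 0, 0, -1],
    [-0.85, -0.32, 0, 0, -1],
    [-0.85, -0.32, 0, 0, -1],
    [-0.85, -0.32, 0, 0, -1],
    [-0.7, -0.26, 0, 0, -1],
    [-0.5, -0.19, 0, 0.035, -1],
    [0, 0, 0, 0.035, -1],
    [0, 0, 0, 0.035, -1],
  ],
)

```text
time_s: 29.0
tcp_pos: [0.4938, -0.1977, 0.2759]
ee_rot: [0.732, 0.681, 0.0, 0.0]
force: [1.1, 0.7, 0.2]
grip_width: 0.001
grip_force: 0.0
```

Run:
```python
from h import *
go([.487,-.215,.064],1.506)
f=cam("wrist"); save(f,"w11.png")
```

```text
now [ 0.4938 -0.1977  0.2759] psi 1.498 F [1.1 0.7 0.2] t 29.0 | units [-0.355 -0.112  4.238] turn -0.0026
```

Request:
play_rows(
  motion=[
    [-0.3, -0.1, 0.7, -0.003, -1],
    [0, 0, 0.8, 0, -1],
    [0, 0, 0.8, 0, -1],
    [0, 0, 0.8, 0, -1],
    [0, 0, 0.6, 0, -1],
    [0, 0, 0.45, 0, -1],
    [0, 0, 0, 0, -1],
    [-0.2, 0, 0, 0, -1],
    [-0.2, 0, 0, 0, -1],
    [-0.15, 0, 0, 0, -1],
    [-0.15, 0, 0, 0, -1],
    [-0.15, 0, 0, 0, -1],
  ],
)

```text
time_s: 30.25
tcp_pos: [0.4851, -0.2534, 0.0694]
ee_rot: [0.727, 0.687, 0.001, 0.001]
force: [0.9, 2.1, 1.7]
grip_width: 0.002
grip_force: 1.2
```

Request:
play_rows(
  motion=[
    [-0.15, 0, 0, 0, -1],
    [-0.15, 0, 0, 0, -1],
    [-0.2, 0, 0, 0, -1],
    [-0.2, 0, 0, 0, -1],
    [-0.2, 0, 0, 0, -1],
    [-0.2, 0, 0, 0, -1],
    [-0.2, 0, 0, 0, -1],
    [-0.2, 0, 0, 0, -1],
    [-0.2, 0, 0, 0, -1],
    [-0.2, 0, 0, 0, -1],
    [-0.15, 0, 0, 0, -1],
    [0, 0, 0, 0, -1],
  ],
)

```text
time_s: 31.45
tcp_pos: [0.4789, -0.3569, 0.0683]
ee_rot: [0.727, 0.686, -0.0, 0.001]
force: [-0.1, 0.2, -1.1]
grip_width: 0.006
grip_force: 0.0
```

Run:
```python
from h import *
go([.477,-.395,.064],1.506)
```

```text
now [ 0.4789 -0.3569  0.0683] psi 1.513 F [-0.1  0.2 -1.1] t 31.4 | units [-0.762  0.006  0.088] turn 0.0023
```

Request:
play_rows(
  motion=[
    [-0.1, 0, 0, 0, -1],
    [-0.1, 0, 0, 0, -1],
    [-0.1, 0, 0, 0, -1],
    [-0.1, 0, 0, 0, -1],
    [-0.1, 0, 0, 0, -1],
    [-0.1, 0, 0, 0, -1],
    [-0.06, 0, 0, 0, -1],
    [-0.06, 0, 0, 0, -1],
    [-0.05, 0, 0, 0, -1],
    [0, 0, 0, 0, -1],
    [0, 0, 0, 0, -1],
  ],
)

```text
time_s: 32.55
tcp_pos: [0.4768, -0.3941, 0.0684]
ee_rot: [0.727, 0.687, -0.0, 0.001]
force: [0.4, -0.2, 0.8]
grip_width: 0.002
grip_force: 0.0
```

Request:
play_rows(
  motion=[
    [-0.05, 0, 0, 0, -1],
    [-0.05, 0, 0, 0, -1],
    [0, 0, 0, 0, -1],
    [0, 0, 0, 0, -1],
  ],
)

```text
time_s: 32.95
tcp_pos: [0.4768, -0.3946, 0.0684]
ee_rot: [0.726, 0.687, 0.003, -0.003]
force: [0.1, 11.5, 3.9]
grip_width: -0.0
grip_force: 5.2
```

Request:
play_rows(
  motion=[
    [0.3, 0, 0, 0, -1],
    [0, 0, -0.8, 0, -1],
    [0, 0, -0.9, 0, -1],
    [0, 0, -0.9, 0, -1],
    [0, 0, -0.9, 0, -1],
    [0.6, 0, -0.9, 0, -1],
    [0.9, 0, 0, 0, -1],
    [0.9, 0, 0, 0, 0],
    [0.9, 0, 0, 0, 0],
    [0.9, 0, 0, 0, 0],
    [0.9, 0, 0, 0, 0],
    [0.9, 0, 0, 0, 0],
  ],
)

```text
time_s: 34.15
tcp_pos: [0.4938, -0.0846, 0.2851]
ee_rot: [0.727, 0.687, 0.0, 0.001]
force: [0.9, 0.6, 0.0]
grip_width: 0.498
grip_force: 0.0
```

Run:
```python
from h import *
go([.43,.13,.30],1.82)
```

```text
now [ 0.4938 -0.0846  0.2851] psi 1.514 F [0.9 0.6 0. ] t 34.1 | units [ 4.212 -1.517 -0.306] turn -0.0974
```

Request:
play_rows(
  motion=[
    [0.7, -0.25, -0.05, 0, 0],
    [0.7, -0.25, -0.05, 0, 0],
    [0.7, -0.25, -0.05, 0, 0],
    [0.7, -0.25, -0.05, 0, 0],
    [0.7, -0.25, -0.05, 0, 0],
    [0.7, -0.25, -0.05, -0.033, 0],
    [0, 0, 0, -0.033, 0],
    [0, 0, 0, -0.033, 0],
    [0, 0, 0, 0, 0],
    [0, 0, 0, 0, 0],
  ],
)

```text
time_s: 35.15
tcp_pos: [0.4309, 0.1276, 0.2999]
ee_rot: [0.612, 0.791, 0.0, 0.0]
force: [1.0, 0.1, -0.5]
grip_width: 0.503
grip_force: 0.0
```

Run:
```python
from h import *
go([.43,.13,.30],1.82)
f=cam("wrist"); save(f,"w12.png")
for t in("nest","dock"): print(t,[(round(r["confidence"],2),[int(x) for x in r["rect"]]) for r in regions_of("wrist",t)][:4])
import pickle; pickle.dump({k:f[k] for k in("K","k1","R","e")},open("w12.pkl","wb"))
r=regions_of("wrist","nest")
for q in r[:2]:
    m=q["region"].astype(np.uint8); c=max(cv2.findContours(m,0,2)[0],key=cv2.contourArea)
    b=cv2.boxPoints(cv2.minAreaRect(c)); print(b.round(0).tolist(),[pt(f,*p,.012).round(4).tolist() for p in b])
```

```text
now [0.4309 0.1276 0.2999] psi 1.823 F [ 1.   0.1 -0.5] t 35.1 | units [ 0.051 -0.005 -0.002] turn 0.001
nest [(0.7, [262, 139, 336, 229]), (0.61, [65, 0, 157, 47])]
dock [(0.93, [237, 1, 344, 115])]
[[265.0, 138.0], [336.0, 138.0], [336.0, 229.0], [265.0, 229.0]] [[0.4069, 0.1626, 0.012], [0.4927, 0.1848, 0.012], [0.529, 0.0696, 0.012], [0.4359, 0.0455, 0.012]]
[[66.0, 0.0], [156.0, 0.0], [156.0, 47.0], [66.0, 47.0]] [[0.1569, 0.2524, 0.012], [0.2532, 0.278, 0.012], [0.2601, 0.2308, 0.012], [0.1601, 0.2044, 0.012]]
```

View pics/w12.png

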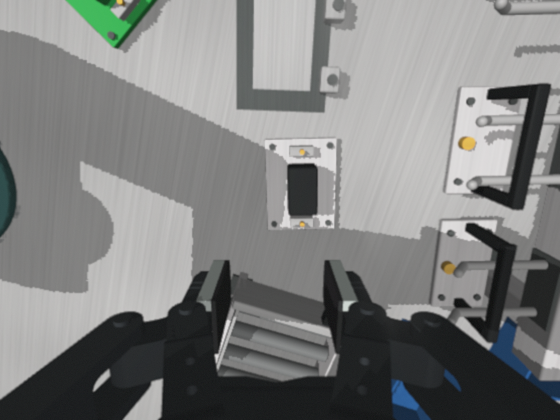

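Both covers hang across both prongs of hooks 2 and 1. The nest is at (301,184), in line with the image. The dock is above it, with rear stops at (337,10) and (330,80).

Run:
```python
from h import *
f=cam("wrist")
print("pad",pt(f,303,190,.048).round(4))
# subpixel-ish: nest plate edges
g=cv2.cvtColor(f["frame"],cv2.COLOR_RGB2GRAY).astype(int)
print("row200",g[200,255:280].tolist(),g[200,322:345].tolist())
print("row150",g[150,255:280].tolist(),g[150,322:345].tolist())
print("row78 stop",g[78,312:345].tolist()); print("row8",g[8,316:350].tolist())
```

```text
pad [0.466  0.1177 0.048 ]
row200 [127, 126, 123, 126, 129, 128, 127, 127, 129, 129, 125, 122, 148, 159, 161, 159, 160, 161, 159, 158, 159, 160, 159, 160, 159] [156, 158, 158, 157, 154, 153, 153, 155, 156, 158, 159, 161, 154, 123, 122, 129, 130, 143, 174, 182, 180, 181, 183]
row150 [130, 130, 127, 126, 130, 130, 129, 128, 127, 125, 133, 150, 155, 156, 160, 152, 140, 143, 155, 176, 194, 219, 223, 221, 221] [218, 218, 219, 220, 219, 219, 218, 219, 218, 215, 215, 219, 221, 214, 171, 139, 135, 134, 135, 148, 181, 192, 190]
row78 stop [99, 97, 99, 100, 98, 101, 102, 106, 124, 169, 188, 189, 188, 190, 183, 140, 109, 105, 106, 107, 108, 108, 109, 110, 111, 124, 145, 141, 137, 140, 140, 140, 138]
row8 [105, 101, 100, 102, 103, 103, 104, 103, 109, 128, 165, 185, 187, 186, 188, 190, 187, 160, 127, 110, 111, 114, 113, 111, 109, 109, 118, 130, 132, 125, 127, 133, 134, 132]
```

Run:
```python
from h import *; import pickle
f=pickle.load(open("w12.pkl","rb"))
a,b=pt(f,322,78,.022),pt(f,326.8,8,.022); yd=np.arctan2(-(b-a)[0],(b-a)[1]); print("rear face",a,b,"dock yaw",yd)
R1,R2=pt(f,335.7,150,.012),pt(f,334.5,200,.012);L1,L2=pt(f,265.5,150,.012),pt(f,267,200,.012)
print("nest yaw",[np.arctan2(-(p-q)[0],(p-q)[1]) for p,q in((R1,R2),(L1,L2))],"c",(R1+R2+L1+L2)/4, np.linalg.norm(R1-L1))
c=pt(f,303,190,.048)
for y in(.22,.24,.26):
    ex=np.array([np.cos(y),np.sin(y)]);ey=np.array([-np.sin(y),np.cos(y)]); o=(a+b)[:2]/2
    print(y,"nest +x edge relative to rear face",((R1+R2)[:2]/2-o)@ex)
go([c[0],c[1],.10],1.83)
```

```text
rear face [0.45457461 0.2461368  0.022     ] [0.43899497 0.3157083  0.022     ] dock yaw 0.22030259225028234
nest yaw [np.float64(0.2805904423486553), np.float64(0.27407562246315836)] c [0.46284595 0.12808013 0.012     ] 0.08857409434955481
0.22 nest +x edge relative to rear face 0.02668819264589875
0.24 nest +x edge relative to rear face 0.023659218822430408
0.26 nest +x edge relative to rear face 0.020620781626885132
now [0.431  0.1273 0.2998] psi 1.824 F [-0.4  0.1 -0.7] t 35.4 | units [-0.358  0.632  3.997] turn -0.0019
```

Request:
play_rows(
  motion=[
    [-0.37, 0.63, 0.5, 0, 0.5],
    [0, 0, 0.8, -0.0076, 0.5],
    [0, 0, 0.9, 0, 0.5],
    [0, 0, 0.9, 0, 0.5],
    [0, 0, 0.9, 0, 0.5],
    [0, 0, 0.4, 0, 0.5],
    [0, 0, 0, 0, 0.5],
    [0, 0, 0, 0, 0.5],
  ],
)

```text
time_s: 36.2
tcp_pos: [0.4665, 0.1175, 0.0805]
ee_rot: [0.602, 0.798, 0.0, 0.0]
force: [0.8, -0.3, 0.7]
grip_width: 0.75
grip_force: 0.0
```

Run:
```python
from h import *
go([.466,.117,.024],1.848)
f=cam("wrist"); save(f,"w13.png")
r=regions_of("wrist","nest")[:2]; print([(round(q["confidence"],2),[int(x) for x in q["rect"]]) for q in r])
g=cv2.cvtColor(f["frame"],cv2.COLOR_RGB2GRAY)
dk=(g<40).astype(np.uint8); dk[300:]=0
n,l,st,c=cv2.connectedComponentsWithStats(dk)
for i in range(1,n):
    if st[i,4]>400: print(st[i].tolist(),c[i].round(0))
```

```text
now [0.4665 0.1175 0.0805] psi 1.849 F [ 0.8 -0.3  0.7] t 36.2 | units [-0.007 -0.013  1.13 ] turn 0.0002
[(0.74, [202, 135, 347, 316]), (0.48, [539, 338, 559, 388])]
[244, 188, 64, 108, 6407] [275. 241.]
[182, 265, 24, 35, 502] [196. 286.]
```

Request:
play_rows(
  motion=[
    [0, 0, 0.5, 0, 0.5],
    [0, 0, 0.4, 0, 0.5],
    [0, 0, 0.2, 0, 0.5],
    [0, 0, 0, 0, 0],
    [0, 0, 0, 0, -0.4],
    [0, 0, 0, 0, -1],
    [0, 0, 0, 0, -1],
    [0, 0, 0, 0, -1],
    [0, 0, 0, 0, -1],
  ],
  squeeze=40,
)

```text
time_s: 37.2
tcp_pos: [0.4672, 0.1177, 0.0265]
ee_rot: [0.602, 0.798, 0.001, 0.001]
force: [0.2, 0.2, 6.7]
grip_width: 0.415
grip_force: 44.3
```

Run:
```python
from h import *
y=.225; ex=np.array([np.cos(y),np.sin(y)]);ey=np.array([-np.sin(y),np.cos(y)]); o=np.array([.403,.271])
print(telemetry.read_state()["grip_width"],telemetry.read_state()["grip_force"])
s=telemetry.read_state()["tcp_pos"][:2]; print("in dock frame",(s-o)@ex,(s-o)@ey)
P=o-.012*ex-.16*ey; go(np.r_[P,.0255],y+np.pi/2)
```

```text
0.41530433453014615 44.28520202636719
in dock frame 0.02839811666681742 -0.16371540319119943
now [0.4672 0.1177 0.0265] psi 1.849 F [0.2 0.2 6.7] t 37.2 | units [ 0.117 -0.803  0.017] turn 0.017
```

Request:
play_rows(
  motion=[
    [0, 0, 0, 0.017, -1],
    [0, -0.2, 0, 0, -1],
    [0, -0.3, 0, 0, -1],
    [0, -0.3, 0, 0, -1],
    [0, 0, 0, 0, -1],
    [0.2, 0, 0, 0, -1],
    [0.4, 0, 0, 0, -1],
    [0.5, 0, 0, 0, -1],
    [0.5, 0, 0, 0, -1],
    [0.5, 0, 0, 0, -1],
    [0.4, 0, 0, 0, -1],
    [0, 0, 0, 0, -1],
  ],
)

```text
time_s: 38.4
tcp_pos: [0.3996, 0.2328, 0.0265]
ee_rot: [0.622, 0.783, 0.002, 0.0]
force: [-0.0, 3.5, 6.5]
grip_width: 0.411
grip_force: 44.4
```

Run:
```python
from h import *
y=.225; ex=np.array([np.cos(y),np.sin(y)]);ey=np.array([-np.sin(y),np.cos(y)]); o=np.array([.403,.271])
s=telemetry.read_state()["tcp_pos"]; print("in dock frame",(s[:2]-o)@ex,(s[:2]-o)@ey,s,psi(),telemetry.read_state()["force"])
f=cam("wrist"); save(f,"w14.png")
g=cv2.cvtColor(f["frame"],cv2.COLOR_RGB2GRAY).astype(int)
for v in(60,75,90,105,120): print(v,g[v,300:450:3].tolist())
```

```text
in dock frame -0.011886700059296375 -0.03648964656120819 [0.39955399 0.23277811 0.02649257] 1.798948948531433 [-0.03340041  3.51823481  6.45281816]
60 [73, 75, 73, 75, 76, 77, 78, 80, 80, 83, 86, 88, 93, 98, 98, 98, 98, 97, 94, 91, 90, 89, 102, 110, 112, 114, 112, 110, 105, 104, 101, 99, 102, 102, 101, 101, 99, 104, 101, 99, 103, 193, 198, 201, 201, 197, 197, 201, 196, 197]
75 [105, 105, 101, 102, 104, 106, 104, 105, 105, 110, 110, 111, 113, 116, 118, 120, 118, 120, 119, 115, 114, 112, 113, 114, 117, 116, 113, 112, 107, 104, 101, 101, 105, 100, 105, 110, 116, 123, 130, 192, 195, 190, 188, 191, 194, 196, 193, 188, 189, 189]
90 [207, 208, 208, 207, 205, 207, 204, 204, 211, 211, 205, 201, 201, 203, 198, 197, 197, 193, 191, 194, 197, 197, 195, 190, 191, 159, 115, 114, 108, 105, 103, 105, 105, 117, 115, 116, 119, 119, 180, 200, 199, 196, 198, 201, 204, 201, 198, 197, 198, 197]
105 [208, 208, 207, 208, 204, 207, 204, 206, 213, 211, 206, 202, 205, 203, 200, 199, 198, 193, 194, 198, 200, 198, 197, 192, 194, 124, 119, 117, 111, 108, 105, 107, 113, 115, 117, 116, 121, 151, 198, 198, 196, 197, 202, 152, 64, 102, 101, 101, 100, 101]
120 [206, 208, 207, 208, 206, 208, 204, 207, 212, 209, 204, 204, 206, 204, 202, 202, 199, 195, 198, 201, 202, 199, 197, 195, 178, 122, 122, 119, 114, 109, 110, 108, 117, 115, 115, 120, 126, 190, 199, 196, 195, 200, 203, 202, 179, 89, 85, 102, 102, 102]
```

Request:
play_rows(
  motion=[
    [0.12, 0, 0, 0, -1],
    [0.12, 0, 0, 0, -1],
    [0.12, 0, 0, 0, -1],
    [0.1, 0, 0, 0, -1],
    [0.08, 0, 0, 0, -1],
    [0.04, 0, 0, 0, -1],
    [0, 0, 0, 0, -1],
  ],
)

```text
time_s: 39.15
tcp_pos: [0.394, 0.2572, 0.0265]
ee_rot: [0.623, 0.782, -0.0, 0.002]
force: [2.0, -7.0, 9.1]
grip_width: 0.413
grip_force: 44.6
```

Request:
play_rows(
  motion=[
    [0.04, 0, 0, 0, -1],
    [0.04, 0, 0, 0, -1],
    [0, 0, 0, 0, -1],
  ],
)

```text
time_s: 39.45
tcp_pos: [0.3932, 0.2609, 0.0265]
ee_rot: [0.623, 0.782, -0.0, 0.003]
force: [2.2, -6.6, 8.9]
grip_width: 0.41
grip_force: 44.6
```

Request:
play_rows(
  motion=[
    [0.04, 0, 0, 0, -1],
    [0.04, 0, 0, 0, -1],
    [0, 0, 0, 0, -1],
  ],
)

```text
time_s: 39.75
tcp_pos: [0.3923, 0.2648, 0.0264]
ee_rot: [0.623, 0.782, -0.0, 0.002]
force: [1.6, -7.2, 9.4]
grip_width: 0.409
grip_force: 44.6
```

Request:
play_rows(
  motion=[
    [0.04, 0, 0, 0, -1],
    [0.04, 0, 0, 0, -1],
    [0, 0, 0, 0, -1],
  ],
)

```text
time_s: 40.05
tcp_pos: [0.3914, 0.2687, 0.0265]
ee_rot: [0.623, 0.782, -0.0, 0.003]
force: [2.4, -6.9, 8.7]
grip_width: 0.412
grip_force: 44.6
```

Request:
play_rows(
  motion=[
    [0.03, 0, 0, 0, -1],
    [0.03, 0, 0, 0, -1],
    [0, 0, 0, 0, -1],
  ],
)

```text
time_s: 40.35
tcp_pos: [0.3908, 0.2714, 0.0265]
ee_rot: [0.623, 0.782, -0.0, 0.003]
force: [2.2, -7.4, 8.9]
grip_width: 0.415
grip_force: 44.7
```

Request:
play_rows(
  motion=[
    [0.03, 0, 0, 0, -1],
    [0.03, 0, 0, 0, -1],
    [0, 0, 0, 0, -1],
  ],
)

```text
time_s: 40.65
tcp_pos: [0.3908, 0.2715, 0.0267]
ee_rot: [0.623, 0.782, -0.003, 0.005]
force: [1.8, -16.2, 12.7]
grip_width: 0.407
grip_force: 45.0
```

Run:
```python
from h import *
f=cam("wrist"); save(f,"w15.png"); s=telemetry.read_state()
g=cv2.cvtColor(f["frame"],cv2.COLOR_RGB2GRAY).astype(int)
# column profiles through far (+y) edge of nest / side stop
Rm=rot(s["ee_rot"]);t=s["tcp_pos"]
print("side stop expected px",proj(f,[t+Rm@np.array([.060,y,t[2]-.022]) for y in(-.03,0,.03)]).round(0).tolist())
for u in range(200,370,12): print(u,g[30:130:4,u].tolist())
```

```text
side stop expected px [[208.0, 145.0], [277.0, 145.0], [346.0, 145.0]]
200 [198, 197, 198, 197, 196, 195, 195, 195, 194, 194, 194, 193, 194, 195, 195, 195, 196, 198, 197, 199, 180, 101, 103, 102, 101]
212 [198, 198, 197, 197, 196, 195, 194, 193, 192, 192, 194, 195, 197, 196, 198, 198, 198, 198, 199, 198, 179, 101, 101, 101, 100]
224 [195, 193, 193, 193, 194, 195, 197, 198, 198, 197, 196, 195, 195, 195, 195, 197, 198, 196, 195, 194, 182, 104, 105, 105, 105]
236 [194, 193, 193, 192, 191, 192, 194, 192, 193, 195, 196, 196, 197, 198, 198, 199, 199, 196, 195, 194, 183, 105, 103, 104, 104]
248 [194, 194, 192, 188, 189, 189, 191, 191, 192, 192, 193, 193, 194, 194, 194, 194, 194, 193, 194, 193, 193, 105, 104, 105, 105]
260 [193, 193, 193, 194, 194, 195, 196, 197, 197, 197, 197, 197, 196, 195, 193, 193, 193, 193, 193, 194, 194, 103, 103, 104, 105]
272 [192, 192, 192, 191, 194, 194, 194, 195, 195, 195, 195, 195, 195, 197, 197, 197, 182, 193, 203, 201, 204, 206, 210, 210, 207]
284 [194, 196, 195, 195, 196, 196, 197, 198, 199, 199, 200, 200, 199, 199, 199, 197, 181, 192, 204, 202, 203, 206, 210,
[... 218 characters left out ...]
3, 203, 190, 191, 195, 104, 106, 105, 105, 104, 101]
320 [199, 200, 202, 203, 203, 201, 199, 199, 199, 200, 199, 199, 199, 199, 199, 197, 193, 190, 204, 204, 175, 155, 146, 146, 144]
332 [195, 196, 196, 195, 196, 194, 194, 194, 195, 195, 195, 195, 195, 197, 198, 199, 197, 189, 203, 202, 202, 205, 206, 206, 203]
344 [194, 195, 196, 197, 199, 200, 202, 202, 199, 197, 195, 195, 193, 193, 194, 193, 193, 194, 192, 147, 147, 103, 103, 98, 98]
356 [193, 193, 193, 193, 194, 196, 196, 196, 195, 194, 195, 195, 195, 196, 196, 195, 194, 195, 193, 175, 146, 108, 108, 108, 108]
368 [194, 195, 195, 195, 194, 196, 195, 196, 195, 195, 193, 193, 193, 195, 196, 195, 195, 193, 190, 189, 190, 122, 122, 120, 120]
```

Request:
play_rows(
  motion=[
    [-0.01, 0.06, 0, 0, -1],
    [0, 0.06, 0, 0, -1],
    [0, 0.04, 0, 0, -1],
    [0, 0.03, 0, 0, -1],
    [0, 0, 0, 0, -1],
  ],
)

```text
time_s: 41.2
tcp_pos: [0.3914, 0.2715, 0.0267]
ee_rot: [0.622, 0.783, -0.011, -0.001]
force: [-21.9, -21.2, 32.9]
grip_width: 0.406
grip_force: 47.7
```

Request:
play_rows(
  motion=[
    [0, 0.04, 0, 0, -1],
    [0, 0.03, 0, 0, -1],
    [0, 0, 0, 0, -1],
  ],
)

```text
time_s: 41.5
tcp_pos: [0.3919, 0.2716, 0.0267]
ee_rot: [0.622, 0.783, -0.014, -0.003]
force: [-29.2, -23.4, 39.6]
grip_width: 0.412
grip_force: 48.8
```

Run:
```python
from h import *
f=cam("wrist"); save(f,"w16.png"); s=telemetry.read_state()
g=cv2.cvtColor(f["frame"],cv2.COLOR_RGB2GRAY).astype(int)
Rm=rot(s["ee_rot"]);t=s["tcp_pos"]; print(t, R.from_matrix(Rm).as_euler("xyz"), s["force"], s["ft_torque"])
W=lambda x,y,z:np.r_[(t+Rm@np.array([x,y,0]))[:2],z]
for n,x,y,z in(("nest edge",.038,.045,.012),("nest edge",0,.045,.012),("nest corner",.06,.045,.012),("stop12",.038,.057,.022),("stop12 foot",.038,.057,0),("nestfar",.06,0,.012)): print(n,proj(f,[W(x,y,z)]).round(0).tolist())
for v in range(95,300,15): print(v,g[v,330:480:3].tolist())
```

```text
[0.39189788 0.27161182 0.02670227] [-3.1160537   0.01202344  1.79873792] [-29.35764394 -23.32916461  39.14952891] [-3.46133038  4.47973875  0.29617585]
nest edge [[372.0, 190.0]]
nest edge [[366.0, 262.0]]
nest corner [[377.0, 143.0]]
stop12 [[405.0, 195.0]]
stop12 foot [[391.0, 184.0]]
nestfar [[278.0, 142.0]]
95 [170, 174, 193, 193, 193, 194, 193, 194, 195, 195, 193, 192, 195, 193, 191, 197, 198, 193, 193, 199, 203, 200, 199, 195, 194, 200, 202, 200, 198, 200, 200, 198, 196, 197, 200, 199, 202, 202, 197, 197, 201, 195, 195, 197, 199, 199, 199, 195, 198, 200]
110 [204, 194, 136, 140, 144, 146, 147, 147, 146, 152, 190, 191, 189, 194, 196, 192, 191, 194, 202, 199, 201, 197, 196, 198, 203, 202, 199, 201, 201, 198, 198, 196, 200, 200, 202, 202, 198, 198, 201, 197, 195, 199, 198, 200, 199, 196, 199, 202, 198, 198]
125 [205, 180, 101, 90, 95, 99, 108, 108, 106, 107, 114, 116, 120, 121, 121, 119, 119, 119, 113, 110, 110, 107, 106, 104, 104, 105, 103, 100, 114, 196, 200, 200, 202, 204, 201, 197, 201, 199, 196, 200, 199, 201, 199, 196, 198, 202, 199, 198, 199, 200]
140 [207, 163, 85, 87, 90,
[... 2030 characters left out ...]
 163, 159, 159, 162, 162, 163, 165, 162, 112, 87, 88, 92, 96, 95, 91, 89, 88, 88, 94, 152, 183, 196, 195, 198, 195, 194, 197, 199, 197, 199, 197, 200, 200, 200, 194, 196, 192, 194, 198, 200, 197, 193, 196, 200, 205, 200]
275 [105, 105, 102, 32, 32, 33, 36, 149, 163, 165, 165, 156, 80, 78, 79, 82, 85, 88, 86, 86, 83, 80, 126, 136, 136, 137, 136, 135, 135, 137, 135, 137, 135, 138, 136, 136, 134, 135, 132, 133, 136, 137, 135, 132, 136, 138, 141, 137, 139, 137]
290 [99, 105, 105, 104, 97, 31, 32, 33, 29, 138, 165, 112, 76, 75, 76, 76, 77, 80, 81, 81, 79, 98, 136, 134, 134, 134, 133, 136, 134, 137, 135, 137, 137, 136, 133, 134, 131, 134, 136, 137, 134, 133, 137, 140, 140, 137, 137, 137, 137, 138]
```

Request:
play_rows(
  motion=[
    [0, -0.1, 0, 0, -1],
    [0, -0.08, 0, 0, -1],
    [-0.03, 0, -0.02, 0, -1],
    [0, 0, 0, 0, -1],
  ],
)

```text
time_s: 41.95
tcp_pos: [0.3915, 0.2716, 0.0263]
ee_rot: [0.623, 0.782, -0.004, 0.001]
force: [-2.8, -10.6, 10.7]
grip_width: 0.411
grip_force: 45.2
```

Run:
```python
from h import *
go([.39,.27,.03],1.797); s=telemetry.read_state(); print(s["ft_torque"],R.from_matrix(rot(s["ee_rot"])).as_euler("xyz"))
```

```text
now [0.3915 0.2716 0.0263] psi 1.797 F [ -2.8 -10.6  10.7] t 42.0 | units [-0.024 -0.036 -0.074] turn 0.0
[-1.69030123  0.91782489  0.12197082] [-3.13661831  0.00686882  1.79706407]
```

Request:
play_rows(
  motion=[
    [-0.06, 0, -0.03, 0, -1],
    [0, 0, -0.03, 0, -1],
    [0, 0, 0, 0, -1],
  ],
)

```text
time_s: 42.25
tcp_pos: [0.3926, 0.2717, 0.0277]
ee_rot: [0.623, 0.782, -0.001, -0.0]
force: [-0.7, -1.5, -4.1]
grip_width: 0.409
grip_force: 43.4
```

Request:
play_rows(
  motion=[
    [0, 0.04, 0, 0, -1],
    [0, 0.04, 0, 0, -1],
    [0, 0.04, 0, 0, -1],
    [0, 0, 0, 0, -1],
  ],
)

```text
time_s: 42.65
tcp_pos: [0.3996, 0.2734, 0.0284]
ee_rot: [0.623, 0.782, -0.001, 0.0]
force: [0.1, -1.5, -6.3]
grip_width: 0.412
grip_force: 43.3
```

Request:
play_rows(
  motion=[
    [0, 0.03, 0.02, 0, -1],
    [0, 0.02, 0.02, 0, -1],
    [0, 0, 0, 0, -1],
  ],
)

```text
time_s: 42.95
tcp_pos: [0.4006, 0.2737, 0.0268]
ee_rot: [0.624, 0.782, -0.002, -0.001]
force: [-5.2, -4.4, -0.8]
grip_width: 0.41
grip_force: 43.9
```

Request:
play_rows(
  motion=[
    [0, 0.03, 0, 0, -1],
    [0, 0.02, 0, 0, -1],
    [0, 0, 0, 0, -1],
  ],
)

```text
time_s: 43.25
tcp_pos: [0.4008, 0.2737, 0.0265]
ee_rot: [0.624, 0.782, -0.004, -0.003]
force: [-10.8, -5.5, 3.3]
grip_width: 0.412
grip_force: 44.4
```

Request:
play_rows(
  motion=[
    [0.04, 0.02, 0, 0, -1],
    [0.04, 0.02, 0, 0, -1],
    [0, 0, 0, 0, -1],
  ],
)

```text
time_s: 43.55
tcp_pos: [0.4009, 0.2738, 0.0265]
ee_rot: [0.624, 0.782, -0.009, -0.001]
force: [-14.3, -19.1, 10.3]
grip_width: 0.41
grip_force: 45.3
```

Run:
```python
from h import *
go([.4,.27,.03],1.797)
f=cam("wrist"); save(f,"w17.png")
g=cv2.cvtColor(f["frame"],cv2.COLOR_RGB2GRAY).astype(int)
for v in(155,180,195,210,245,260): print(v,g[v,354:420:3].tolist())
for u in(224,236,260,272,284,300): print(u,g[90:160:4,u].tolist())
```

```text
now [0.4009 0.2738 0.0265] psi 1.795 F [-14.3 -19.1  10.3] t 43.5 | units [-0.071 -0.035 -0.068] turn -0.0007
155 [216, 218, 217, 216, 217, 218, 219, 162, 110, 109, 112, 115, 137, 196, 200, 199, 196, 197, 201, 193, 200, 198]
180 [221, 220, 218, 218, 220, 220, 197, 135, 137, 185, 197, 195, 194, 198, 201, 201, 197, 197, 199, 197, 193, 191]
195 [223, 221, 219, 220, 221, 221, 152, 138, 153, 195, 197, 195, 196, 201, 147, 89, 111, 109, 109, 108, 106, 105]
210 [223, 222, 221, 221, 221, 205, 136, 139, 185, 196, 195, 194, 199, 202, 194, 118, 110, 109, 108, 105, 105, 103]
245 [161, 162, 163, 163, 150, 100, 106, 106, 119, 175, 193, 193, 194, 193, 193, 194, 193, 194, 197, 196, 195, 195]
260 [160, 162, 163, 162, 113, 88, 93, 95, 103, 139, 140, 139, 138, 138, 143, 147, 180, 190, 193, 195, 194, 198]
224 [194, 194, 193, 192, 192, 189, 104, 104, 104, 102, 104, 104, 103, 103, 157, 228, 227, 228]
236 [194, 194, 192, 191, 190, 189, 99, 100, 100, 100, 100, 100, 99, 101, 149, 223, 222, 223]
260 [197, 177, 193, 203, 200, 201, 205, 207, 207, 205, 201, 199, 202, 207, 171, 197, 227, 227]
272 [198, 186, 191, 202, 102, 105, 104, 103, 102, 101, 105, 201, 201, 207, 174, 154, 225, 225]
284 [199, 187, 191, 202, 103, 105, 104, 103, 103, 100, 103, 138, 196, 207, 176, 163, 223, 223]
300 [195, 188, 191, 206, 203, 204, 205, 143, 157, 188, 190, 199, 201, 206, 179, 183, 222, 222]
```

Request:
play_rows(
  motion=[
    [-0.04, -0.02, 0, 0, -1],
    [0, 0, 0, 0, -1],
    [0, 0, 0, 0, 0],
    [0, 0, 0, 0, 0.3],
    [0, 0, 0, 0, 0.5],
    [0, 0, 0, 0, 0.5],
    [0, 0, -0.2, 0, 0.5],
    [0, 0, -0.5, 0, 0.5],
    [0, 0, -0.8, 0, 0.5],
    [0, 0, -0.9, 0, 0.5],
    [0, 0, -0.9, 0, 0.5],
    [0, 0, -0.9, 0, 0.5],
  ],
)

```text
time_s: 44.8
tcp_pos: [0.4049, 0.2772, 0.24]
ee_rot: [0.623, 0.782, 0.001, 0.0]
force: [0.7, 0.4, 0.9]
grip_width: 0.756
grip_force: 0.0
```

Request:
play_rows(
  motion=[
    [-0.6, 0, -0.2, 0, 0.5],
    [-0.8, 0, -0.2, 0, 0.5],
    [-0.6, 0, -0.2, 0, 0.5],
    [0, 0, 0, 0, 0.5],
    [0, 0, 0, 0, 0.5],
  ],
)

```text
time_s: 45.3
tcp_pos: [0.4276, 0.1795, 0.268]
ee_rot: [0.624, 0.782, 0.001, 0.0]
force: [-0.2, 0.6, -0.2]
grip_width: 0.751
grip_force: 0.0
```

Run:
```python
from h import *
f=cam("wrist"); save(f,"w18.png"); go([.4,.2,.25])
for q in regions_of("wrist","nest")[:3]:
    print(round(q["confidence"],2),[int(x) for x in q["rect"]])
g=cv2.cvtColor(f["frame"],cv2.COLOR_RGB2GRAY).astype(int)
# expected outline of docked nest: rear-face line measured in w12, TCP-based centre
c=np.array([.4009,.2738])
for y in(.225,):
    ex=np.array([np.cos(y),np.sin(y)]);ey=np.array([-np.sin(y),np.cos(y)])
    print(proj(f,[np.r_[c+a*ex+b*ey,.012] for a,b in((.045,.06),(.045,-.06),(-.045,-.06),(-.045,.06))]).round(1).tolist())
r=regions_of("wrist","nest"); 
m=(g>185).astype(np.uint8)
for v in range(60,230,15): print(v,g[v,215:345:3].tolist())
```

```text
now [0.4272 0.18   0.2673] psi 1.796 F [ 0.6 -0.7  0.4] t 45.4 | units [ 0.512 -0.441  0.346] turn 0
0.95 [227, 27, 314, 146]
0.81 [1, 0, 149, 98]
[[314.1, 26.5], [310.7, 142.3], [233.2, 142.4], [228.8, 26.5]]
60 [175, 174, 168, 90, 92, 162, 215, 215, 215, 216, 215, 215, 216, 51, 50, 50, 50, 48, 49, 46, 47, 48, 46, 46, 37, 196, 211, 209, 212, 211, 209, 210, 214, 129, 176, 180, 176, 176, 170, 173, 133, 132, 133, 132]
75 [176, 177, 177, 91, 93, 126, 217, 216, 215, 216, 217, 216, 216, 69, 49, 49, 49, 47, 47, 47, 47, 45, 47, 46, 37, 144, 146, 146, 148, 145, 146, 148, 169, 69, 72, 121, 179, 177, 173, 174, 176, 172, 172, 173]
90 [178, 178, 179, 104, 94, 115, 218, 216, 216, 217, 217, 216, 215, 91, 47, 47, 47, 46, 46, 46, 46, 47, 44, 46, 35, 149, 147, 146, 149, 144, 146, 148, 193, 64, 86, 147, 177, 175, 173, 174, 174, 175, 173, 170]
105 [179, 181, 178, 127, 94, 87, 218, 216, 216, 216, 218, 216, 215, 103, 47, 46, 46, 47, 48, 45, 46, 46, 45, 46, 39, 151, 147, 146, 148, 143, 147, 149, 152, 66, 86, 166, 176, 173, 175, 174, 177, 172, 169, 175]
120 [181, 178, 181, 152, 94, 92, 212, 215, 216, 216, 
[... 1009 characters left out ...]
 180, 179, 180, 183, 177]
195 [121, 121, 120, 122, 124, 121, 123, 122, 122, 119, 123, 121, 120, 158, 177, 176, 176, 179, 177, 177, 179, 178, 178, 178, 176, 176, 177, 176, 181, 176, 178, 176, 181, 179, 175, 179, 175, 179, 179, 181, 180, 181, 179, 178]
210 [119, 121, 122, 123, 121, 122, 121, 122, 120, 122, 122, 121, 119, 120, 119, 121, 121, 122, 119, 122, 122, 120, 153, 175, 175, 172, 176, 181, 173, 178, 176, 177, 179, 178, 176, 173, 178, 179, 177, 181, 176, 176, 179, 179]
225 [121, 121, 123, 121, 122, 119, 121, 119, 122, 121, 120, 117, 119, 117, 120, 120, 120, 118, 123, 120, 117, 122, 118, 175, 171, 175, 176, 174, 173, 177, 174, 173, 176, 173, 174, 172, 176, 175, 178, 177, 174, 176, 180, 171]
```

Run:
```python
from h import *
for c in("top","side"):
  f=cam(c); save(f,c+"9.png")
  for t in("cover1","tote","nest","spray","partsbin","driver"): print(c,t,[(round(r["confidence"],2),[int(x) for x in r["rect"]]) for r in regions_of(c,t)][:4])
f=cam("top")
u=np.array([-.066,-.998]) # -y of track
c0=np.array([.487,-.3015])
print("tote rim exp",proj(f,[[.487-.066*.0,-.3015+a,.086] for a in(-.108,.108)]).round(0).tolist())
yw=.264; ey=np.array([-np.sin(yw),np.cos(yw),0])
for c in((.6407,.0979,.105),(.6081,.2187,.105)): print("cover plate exp",proj(f,[np.array(c)+a*ey for a in(-.05,.05)]).round(0).tolist())
```

```text
top cover1 [(0.68, [238, 138, 273, 161]), (0.47, [197, 147, 234, 169])]
top tote [(0.75, [353, 176, 428, 223])]
top nest [(0.98, [184, 218, 224, 256]), (0.97, [113, 228, 159, 275]), (0.96, [175, 282, 216, 327])]
top spray [(0.61, [364, 126, 380, 148])]
top partsbin [(0.84, [305, 116, 354, 151])]
top driver [(0.51, [385, 148, 442, 159])]
side cover1 [(0.77, [306, 154, 327, 191]), (0.76, [319, 173, 351, 211]), (0.4, [278, 276, 346, 357])]
side tote []
side nest [(0.75, [166, 192, 212, 216]), (0.72, [233, 187, 267, 216]), (0.71, [264, 235, 355, 375])]
side spray [(0.8, [377, 270, 402, 319])]
side partsbin [(0.68, [353, 238, 405, 295])]
side driver [(0.75, [319, 172, 354, 211]), (0.6, [386, 352, 397, 391])]
tote rim exp [[428.0, 197.0], [356.0, 199.0]]
cover plate exp [[273.0, 146.0], [241.0, 155.0]]
cover plate exp [[233.0, 157.0], [201.0, 166.0]]
```

All positions match the expected ones, so I'll hand it in.

```bash
python3 -c "
from rig import job; print(job.hand_in())"
```

```text
the job is handed in; nothing more can be done
None
```

The job is handed in: both covers found hang on double hooks 1 and 2, the tote is back at the outer stop, and the nest is in its dock hard against all three stops, checked in the camera images but with no verdict returned.

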